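# Put the protractor case away behind the sliding front of the dust cabinet

### The arm

A 7-joint arm with a two-finger parallel gripper is mounted at the origin on the work surface. World frame = base frame: x ahead of the robot, y to its left, z up, the work surface at z = 0. Lengths are in m, angles in rad, forces in N, time in s.
With the tool pointing down it reaches from about 0.425 to 0.875 m from the base axis. Payload 9.9 kg.
Tool frame: the origin (TCP) lies on the centre line of the jaws, within the pads' length; the fingertips stand 14 mm ahead of it and the grasp point (between the pads) lies 5 mm behind it; y points along the fingers, z is the direction in which the jaws open and shut, and the axes are right-handed (so a half turn about y gives the same grasp; the last joint's range is limited). The gripper opens to 85 mm and grips with 20 to 120 N. Pads are 22 mm wide; open, the fingers measure 114 mm over their backs; the gripper's body (76 mm by 85 mm) begins 54 mm behind the grasp point. The pads swing forward as they close: fully open they stand 13 mm farther back than shut.
Start: joints at [1.109, 0.576, 0.025, 1.437, -0.015, 1.129, -0.057], TCP at [0.249, -0.627, 0.245] pointing down, gripper open.
Joint ranges: [-2.76, 2.76], [-0.34, 2.15], [-1.52, 1.57], [0.19, 2.46], [-1.09, 4.23], [0.17, 1.99], [-2.82, 2.82]. Speed limits (rad/s): [2.22, 2.22, 3.01, 3.01, 3.14, 3.14, 3.14].

### API

Orientations are given as a unit quaternion [w, x, y, z].
In Python, from station import r, viewer, finder gives the robot as it stands.
- The arm moves only by the shell command python3 -m inch 'ROWS' [FORCE]. ROWS is text: rows parted by semicolons, each of 7 numbers parted by spaces: the shift along the world's x, y, z in cm, then the turn, a rotation vector about the world's x, y, z in degrees, then the gripper command: -1 is fully open, 1 is shut, values between are in proportion. A call has 1 to 10 rows; each row shifts and turns the commanded pose from where the row before left it; what a row does not reach is not made up. A row lasts 1/12 s, in which the tool goes at most 41.7 mm and 7.16 degrees, less where a joint would pass 70% of its speed; a pose out of reach is approached as far as the arm can. A call is refused whole if a number of a shift passes 4.17 or a number of a turn 7.16, either way. A call with a gripper value outside its range is refused whole. The fingers move at their own pace and stop on an object; FORCE is the grip in N (left out, the last holds). Time passes only in rows, so rows that do not move let the fingers close. It gives the time, the measured TCP pose, the force and the opening at its end, in the units of the state.
- r.read_state(): the state, without advancing time (a new reading comes with each control period).
- viewer.camera(name): name is "side" or "top" or "wrist"; returns a dict with "img" (480x640x3 uint8, blue, green, red), "camera_matrix" (3x3 intrinsics, pixels), "world_from_camera" (4x4, takes a point from camera to world coordinates); the wrist camera has in their place "T_tool_cam" (4x4, takes a point from camera to tool coordinates, whose origin is the TCP and whose axes are the tool frame's). Camera axes: x right, y up, looking along -z (the intrinsics and any distortion apply to the point x, -y, -z); pixel columns grow to the right and rows downward; lengths in m; the calibration is good to about 2 mm. The wrist camera is an equidistant fisheye: a pixel r from the principal point sees the ray r / f radians off the axis. A picture is of the moment at which its call begins: read the wrist's pose just before it. There is no depth.
- r.finish_job(): hands the job in, once; it reports no verdict.
Trained networks look in the newest picture that a camera, given by its name, has taken for a name from the list of things; names that differ only in an ending like _2 or _b are one class to them, and where a whole thing is asked for, a point or a joint stands for the part that bears it (a point fixed in the world has none). Each returns a list of dicts, best first, with "conf" (0 to 1); they miss things now and then, are a little off and sometimes report something else, mostly with a low value. They report only what shows in the picture. A call takes as long as a camera call. They do not tell look-alikes from the thing itself.
- finder.spot_in(camera, label): "extent" ([centre column, centre row, width, height] in pixels, round what is visible of it).
- finder.silhouettes(camera, label): "mask" (480x640 bool, what is visible of it) and "extent" ([centre column, centre row, width, height] in pixels, round what is visible of it).
- finder.pinpoint(camera, label): "pixel" ([column, row] in pixels: a listed point, or the origin of a listed thing).
The state is a dict: "time": time; "qpos": joint angles; "dq": joint speeds; "joint_efforts": joint torques, N m; "position": TCP position; "orientation": TCP orientation; "contact_force": force on the tool from outside, world axes, zero at the start; "wrist_torque": the same for the moment, N m; "width": finger opening in m.
Only numpy, scipy, OpenCV 4.12 (cv2) and the standard library are available. Lean on these libraries where they do the work, as an engineer would, in place of code of your own. Each camera call takes 0.05 s, during which the arm holds its last target. There are 200 camera calls.

### The job

Put the blue protractor case away in the clear dust cabinet: first raise the cabinet's sliding front nearly as far as it goes, then lay the case flat on the grey mat inside, lengthwise with the mat and centred on it, and let go of it there. Then slide the front fully down again without slamming it, leaving everything else where it stands.

Things in the scene. Friction and masses are not known exactly. Their poses are not given: they have to be found in the camera images.
- cabinet: Clear dust cabinet, white base, aluminium front posts, fixed; 240 deep (x) x 310 wide (y) x 235 mm high; posts and their cross-bar reach 464 mm. Origin: centre of its underside; x points from front to back. Sliding front in the plane x = -112 mm. Inside: floor 20 mm above the desk, ceiling at 225 mm, 290 mm wide, back wall at x = +112 mm.
- sash (a joint): How far the cabinet's sliding front (clear pane, white frame, 285 wide x 205 high x 6 mm) is raised: 0 = fully down, 0.20 m = upper stop. It slides straight up; friction holds it where it is left (about 9 N to raise, 3 N to lower). Its lower edge is 20 mm + this value above the desk.
- sash_pull (a point): Middle of the black upright pull of the sliding front: a vertical bar 14 (depth) x 16 (width) x 66 mm high, centred 38 mm in front of the pane, joined to it by an arm at each end (46 mm clear between the arms). It is 125 mm above the front's lower edge and moves with it; axes as the cabinet's.
- mat: Grey felt mat, fixed on the cabinet's floor, 150 long (x, front to back) x 84 wide x 2 mm thick. Origin: centre of its underside, on the cabinet's floor (20 mm above the desk).
- case: Blue plastic protractor case with a white disc on its lid, closed, loose, about 0.13 kg: 120 long (x) x 52 wide (y) x 30 mm high. Origin: centre of its underside. Its two ends are alike.
- jar: Small jar with a black cap standing inside the cabinet at the back, 42 mm across, 75 mm high; leave it alone. Origin: centre of its underside.
- coaster: Round white ceramic coaster on the desk, 96 mm across, 9 mm high; leave it alone. Origin: centre of its underside.
- eraser: Orange eraser block in a paper sleeve on the desk, 60 x 26 x 16 mm; leave it alone. Origin: centre of its underside.
- pencil: Black mechanical pencil lying on the desk, 150 mm long (x), 8 mm thick; leave it alone. Origin: under its middle.
- clip: Steel bulldog clip lying on the desk, 62 mm wide (y), 16 mm high; leave it alone. Origin: centre of its underside.
- mug: Blue ceramic mug on the desk, 80 mm across, 95 mm high, handle at its +y; leave it alone. Origin: centre of its underside.
There are look-alikes about, which are no part of the job. Of the things that look like the case, take the one that is farthest to the robot's right at the start.

How it is judged:
By the outcome, as a careful person would: the job done as asked, in the order asked, and still so for the second after the job is handed in, with the robot touching nothing.
It also fails if it takes over 72 s, if anything falls off the work surface, if the arm or the gripper's body presses on something with over 40 N, if the wrist force passes 120 N, or if a joint passes its speed limit or range.

## Working session

There is one attempt and no reset: what is moved stays moved. The work goes in short steps, Python scripts to look and compute and a shell command to move; the robot and the scene stay as the last step left them, time stands still between calls to the robot, and variables do not carry over. Pictures are saved under pics/ and viewed, about 8 in all and at most 12, crops included, and the job is handed in when it is done.

```bash
ls; mkdir -p pics
cat > h.py <<'E'
import numpy as np,cv2
from station import r,viewer,finder
from scipy.spatial.transform import Rotation as R
def cam(n):
    c=viewer.camera(n); return c
def ray(c,px):
    K=c["camera_matrix"];T=c["world_from_camera"]
    d=np.array([(px[0]-K[0][2])/K[0][0],-(px[1]-K[1][2])/K[1][1],-1.])
    T=np.array(T); return T[:3,3],T[:3,:3]@d
def onz(c,px,z):
    o,d=ray(c,px); return o+d*(z-o[2])/d[2]
def proj(c,P):
    T=np.linalg.inv(np.array(c["world_from_camera"]));p=T[:3,:3]@np.array(P)+T[:3,3];K=np.array(c["camera_matrix"])
    q=K@np.array([p[0],-p[1],-p[2]]);return q[:2]/q[2]
E
python3 - <<'E'
from h import *
s=r.read_state();print(s["position"],s["orientation"],s["width"],R.from_quat(np.roll(s["orientation"],-1)).as_matrix().round(2))
a=[]
for n in("top","side"):
    c=cam(n);cv2.imwrite(f"pics/{n}0.png",c["img"]);print(n,c.keys(),np.array(c["camera_matrix"]).round(0).tolist(),np.array(c["world_from_camera"]).round(3).tolist())
    for l in("cabinet","mat","case","jar","sash_pull","coaster","mug","clip","pencil","eraser"):
        print(l,[(round(d["conf"],2),np.round(d["pixel"]).tolist(), onz(c,d["pixel"],0).round(3)[:2].tolist()) for d in finder.pinpoint(n,l)][:5])
E
```

```text
pics
[ 0.24883757 -0.62701448  0.24443689] [ 0.13265654 -0.13294001  0.69509415 -0.69395483] 0.08542757952295948 [[-0.93 -0.    0.37]
 [-0.37  0.   -0.93]
 [ 0.   -1.   -0.  ]]
top dict_keys(['img', 'camera_matrix', 'world_from_camera']) [[491.0, 0.0, 317.0], [0.0, 491.0, 234.0], [0.0, 0.0, 1.0]] [[-0.003, 0.995, -0.104, 0.418], [-1.0, -0.004, -0.008, 0.071], [-0.008, 0.104, 0.995, 1.354], [0.0, 0.0, 0.0, 1.0]]
cabinet []
mat []
case [(0.88, [190.0, 325.0], [0.31, 0.43]), (0.78, [234.0, 251.0], [0.512, 0.312]), (0.74, [176.0, 264.0], [0.478, 0.471]), (0.74, [145.0, 204.0], [0.644, 0.565])]
jar []
sash_pull [(0.96, [347.0, 214.0], [0.615, -0.001])]
coaster [(0.72, [467.0, 260.0], [0.487, -0.33])]
mug [(0.95, [221.0, 194.0], [0.674, 0.351])]
clip [(0.61, [494.0, 186.0], [0.693, -0.411])]
pencil [(0.64, [306.0, 284.0], [0.422, 0.112]), (0.54, [220.0, 196.0], [0.667, 0.355]), (0.42, [382.0, 290.0], [0.403, -0.094])]
eraser [(0.7, [309.0, 281.0], [0.429, 0.106])]
side dict_keys(['img', 'camera_matrix', 'world_from_camera']) [[523.0, 0.0, 317.0], [0.0, 523.0, 231.0], [0.0, 0.0, 1.0]] [[0.956, -0.272, 0.107, 0.675], [0.292, 0.9, -0.324, -0.311], [-0.008, 0.341, 0.94, 1.298], [0.0, 0.0, 0.0, 1.0]]
cabinet []
mat [(0.61, [328.0, 169.0], [0.504, 0.318])]
case [(0.89, [328.0, 171.0], [0.505, 0.312]), (0.88, [338.0, 120.0], [0.488, 0.475]), (0.81, [397.0, 106.0], [0.638, 0.57])]
jar []
sash_pull [(0.73, [325.0, 266.0], [0.576, 0.049])]
coaster [(0.67, [243.0, 407.0], [0.49, -0.336])]
mug [(0.88, [395.0, 175.0], [0.684, 0.354])]
clip [(0.7, [316.0, 467.0], [0.691, -0.409])]
pencil []
eraser [(0.79, [275.0, 232.0], [0.422, 0.101]), (0.17, [243.0, 406.0], [0.488, -0.334])]
```

View pics/top0.png

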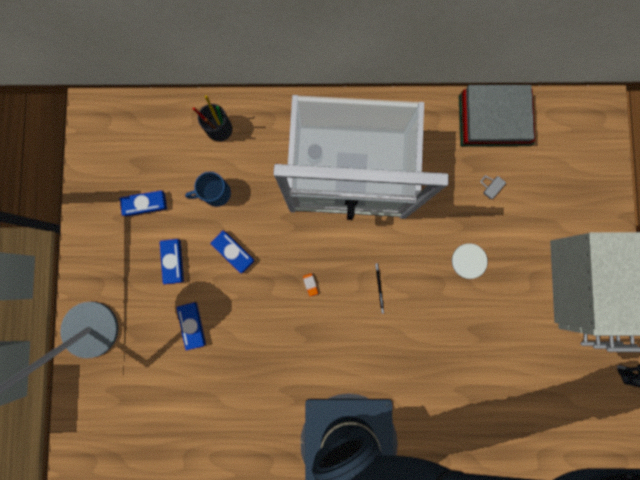

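View pics/side0.png

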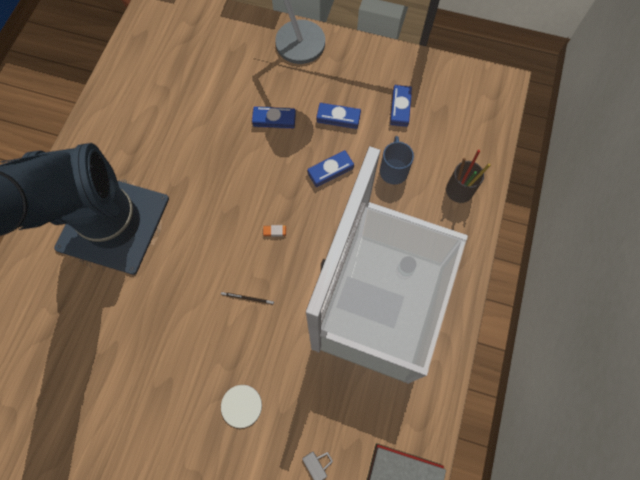

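Top view: the case look-alikes are at (145,204), (172,262), (191,326) and (233,251). The robot's right is −y, which is image right, so (233,251) at y≈0.31 should be the one. The cabinet is at about (355,155) with its pull at (350,210), and the mat is at (352,160). I'll confirm with a crop and measure poses.

Run:
```python
from h import *
C={n:cam(n) for n in("top","side")}
i=C["top"]["img"];a=cv2.resize(i[180:360,110:270],None,fx=3,fy=3,interpolation=2);b=cv2.resize(i[80:230,270:450],None,fx=3.2,fy=3.2,interpolation=2)[:,:]
h=540;b=cv2.copyMakeBorder(b,0,max(0,h-b.shape[0]),0,0,0);im=np.hstack([a,b[:h]])
f=800/im.shape[1];cv2.imwrite("pics/crop.png",cv2.resize(im,None,fx=f,fy=f))
for n,c in C.items():
    for l,z in(("case",.03),("case",0),("mat",.022),("eraser",.016),("pencil",.008),("sash",.2),("sash_pull",.145),("cabinet",0)):
        for d in finder.silhouettes(n,l)[:5]:
            m=d["mask"].astype(np.uint8);k=max(cv2.findContours(m,0,2)[0],key=cv2.contourArea)[:,0,:]
            w=np.array([onz(c,p,z)[:2] for p in k],np.float32)
            q=cv2.minAreaRect(w*1000);print(n,l,z,round(d["conf"],2),np.round(d["extent"]),np.round(q[0]),np.round(q[1]),round(q[2],1),cv2.boxPoints(q).round().tolist() if l in("case","mat") else "")
o=[];
for n,c in C.items():
    for d in finder.pinpoint(n,"sash_pull")[:1]: o.append(ray(c,d["pixel"])); print(onz(c,d["pixel"],.145))
A=[np.eye(3)-np.outer(d,d)/(d@d) for _,d in o];print("tri",np.linalg.solve(sum(A),sum(M@p for M,(p,_) in zip(A,o))))
```

```text
top case 0.03 0.88 [190. 325.  30.  48.] [312. 420.] [121.  58.] 12.9 [[247.0, 435.0], [260.0, 378.0], [378.0, 405.0], [365.0, 462.0]]
top case 0.03 0.79 [173. 261.  22.  44.] [485. 476.] [121.  60.] 6.1 [[422.0, 499.0], [428.0, 439.0], [548.0, 452.0], [542.0, 512.0]]
top case 0.03 0.63 [144. 200.  49.  23.] [644. 560.] [ 61. 130.] 9.9 [[603.0, 618.0], [625.0, 490.0], [686.0, 501.0], [663.0, 629.0]]
top case 0 0.88 [190. 325.  30.  48.] [310. 428.] [124.  59.] 12.9 [[243.0, 443.0], [256.0, 385.0], [377.0, 413.0], [363.0, 470.0]]
top case 0 0.79 [173. 261.  22.  44.] [487. 485.] [124.  62.] 6.1 [[422.0, 509.0], [429.0, 448.0], [551.0, 461.0], [545.0, 522.0]]
top case 0 0.63 [144. 200.  49.  23.] [649. 571.] [ 63. 133.] 9.9 [[607.0, 631.0], [630.0, 500.0], [692.0, 511.0], [669.0, 641.0]]
top eraser 0.016 0.74 [310. 285.  16.  22.] [422. 102.] [57. 26.] 18.4 
top eraser 0.016 0.45 [232. 252.  44.  45.] [511. 314.] [129.  58.] 45.4 
top pencil 0.008 0.4 [354. 202. 126.  32.] [638. -16.] [345.  82.] 87.1 
top sash 0.2 0.57 [353. 203. 125.  29.] [607.  -3.] [296.  67.] 86.4 
top sash_pull 
[... 1397 characters left out ...]
], [541.0, 535.0]]
side case 0 0.53 [248. 296.  48.   6.] [411. -85.] [124.   9.] 7.3 [[348.0, -89.0], [349.0, -98.0], [473.0, -82.0], [472.0, -73.0]]
side eraser 0.016 0.71 [277. 229.  23.  12.] [420. 102.] [60. 31.] 16.8 
side pencil 0.008 0.62 [246. 294.  53.   3.] [411. -87.] [131.   9.] 6.2 
side sash 0.2 0.9 [343. 261.  41. 114.] [622.  25.] [278.  12.] 86.7 
side sash 0.2 0.43 [243. 406.  38.  47.] [ 513. -329.] [80. 79.] 17.0 
side sash_pull 0.145 0.73 [343. 263.  48. 122.] [619.  35.] [301.  14.] 86.9 
side cabinet 0 0.86 [387. 265. 163. 236.] [734. 122.] [581. 335.] 86.3 
[ 0.5991163 -0.0047372  0.145    ]
[0.58644347 0.00900243 0.145     ]
tri [ 0.59111261 -0.00269938  0.19018465]
```

View pics/crop.png

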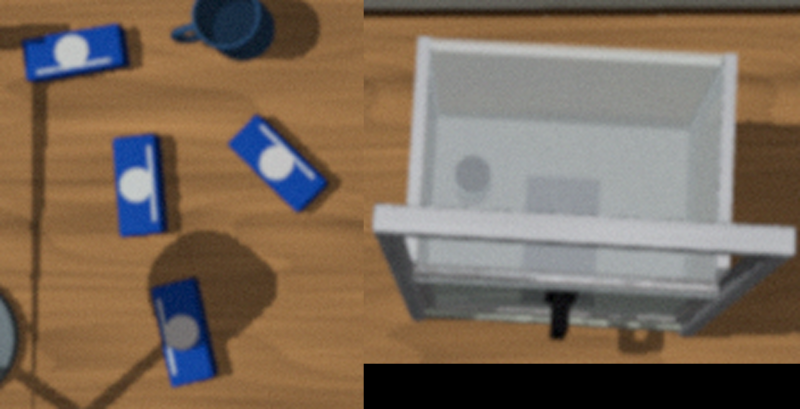

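The crop confirms it: of the four identical blue cases, the rightmost is at top px (233,251), world (0.512, 0.312), yaw ≈45°. Next I'll fit the cabinet and mat from the edges seen in the pictures.

Run:
```python
from h import *
C={n:cam(n) for n in("top","side")}
f=lambda u,v:(270+(u-363.6)/2.424,80+v/2.424)
t,s=C["top"],C["side"]
P=lambda *a:print(*[x.round(4) if hasattr(x,"round") else x for x in a])
for n,u,z in(("rearL",(418,38),.235),("rearR",(738,55),.235),("matRL",(527,178),.022),("matRR",(600,180),.022),("matFL",(525,270),.022),("matFR",(598,270),.022),("barL",(375,207),.464),("barR",(797,229),.464),("barFL",(376,229),.464),("barFR",(794,253),.464)):
    P(n,onz(t,f(*u),z))
for n,u,z in(("matA",(347,280),.022),("matB",(404,293),.022),("matC",(389,327),.022),("matD",(336,313),.022),("RL",(372,206),.235),("RR",(466,235),.235),("RR2",(418,378),.235)):
    P("side",n,onz(s,u,z))
i=s["img"];cv2.imwrite("pics/s1.png",cv2.resize(i[140:390,290:480],None,fx=3.1,fy=2.4*3.1/2.4,interpolation=2)[:600])
im=cv2.resize(i[190:390,290:480],None,fx=3,fy=3,interpolation=2);im2=cv2.resize(t["img"][90:230,270:450],None,fx=3,fy=3,interpolation=2)
cv2.imwrite("pics/s1.png",im)
```

```text
rearL [0.8638 0.1379 0.235 ]
rearR [ 0.8448 -0.1733  0.235 ]
matRL [0.7817 0.0252 0.022 ]
matRR [ 0.779  -0.0583  0.022 ]
matFL [0.6748 0.0283 0.022 ]
matFR [ 0.6744 -0.0546  0.022 ]
barL [0.639  0.1568 0.464 ]
barR [ 0.6203 -0.1645  0.464 ]
barFL [0.6219 0.156  0.464 ]
barFR [ 0.6018 -0.1617  0.464 ]
side matA [0.6405 0.0251 0.022 ]
side matB [0.7849 0.0342 0.022 ]
side matC [ 0.7701 -0.0582  0.022 ]
side matD [ 0.6375 -0.0628  0.022 ]
side RL [0.653  0.1457 0.235 ]
side RR [0.8636 0.1388 0.235 ]
side RR2 [ 0.8331 -0.1805  0.235 ]
```

View pics/s1.png

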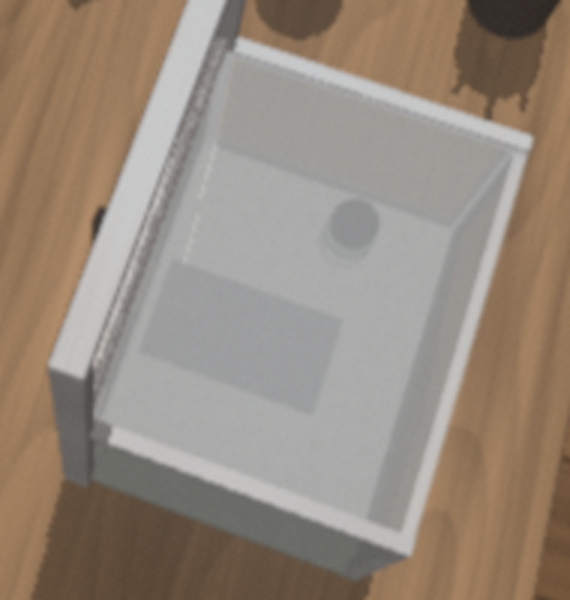

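Side crop: mat corners in crop pixels are about (178,262), (342,320), (315,415) and (140,352). The jar is at (353,225), clear of the mat. Now I'll check the mat pose and the initial sash height.

Run:
```python
from h import *
t,s=cam("top"),cam("side")
q=np.array([(178,262),(342,320),(315,415),(140,352)])/3+[290,190]
w=np.array([onz(s,p,.022)[:2] for p in q]);print("mat",w.round(4).tolist(),w.mean(0),[np.degrees(np.arctan2(*(b-a)[::-1])).round(1) for a,b in((w[0],w[1]),(w[3],w[2]),(w[3],w[0]),(w[2],w[1]))])
f=lambda u,v:(270+(u-363.6)/2.424,80+v/2.424)
cx=np.array([.735,-.010]);a=np.radians(-3.5);X=np.array([np.cos(a),np.sin(a)])
def onplane(c,px,lx):
    o,d=ray(c,px);k=(lx-X@(o[:2]-cx))/(X@d[:2]);return o+k*d
for n,u,lx in(("sashtop",(565,276),-.112),("sashtop2",(565,290),-.115),("sashbot",(500,322),-.112),("pulltop",(560,292),-.13),("pullbot",(558,337),-.155)):
    print(n,onplane(t,f(*u),lx).round(4))
L=lambda x,y,z:[*(cx+X*x+np.array([-X[1],X[0]])*y),z]
for S in(0,.05,.1):
    print(S,[proj(t,L(-.15-dx,0,.145+S+dz)).round(1).tolist() for dx,dz in((-.007,.033),(.007,-.033))],proj(t,L(-.112,0,.225+S)).round(1))
```

```text
mat [[0.6442, 0.0335], [0.7871, 0.0252], [0.7848, -0.0571], [0.6351, -0.0488]] [ 0.71281658 -0.01180778] [np.float64(-3.3), np.float64(-3.2), np.float64(83.7), np.float64(88.4)]
sashtop [ 0.6233 -0.0014  0.2587]
sashtop2 [ 0.6201 -0.005   0.2016]
sashbot [ 0.6268  0.0561 -0.0565]
pulltop [0.6056 0.0044 0.2736]
pullbot [ 0.5803 -0.0006  0.1521]
0 [[351.0, 212.7], [349.2, 221.9]] [352.9 196.6]
0.05 [[352.3, 209.5], [350.3, 219.3]] [354.4 192.6]
0.1 [[353.7, 206.1], [351.6, 216.4]] [355.9 188.1]
```

```bash
python3 -m inch '0.7 2 0 0 0 -2 -1;1.4 3.9 0 0 0 -5 -1;1.4 3.9 0 0 0 -5 -1;1.4 3.9 0 0 0 -5 -1;1.4 3.9 0 0 0 -5 -1;1.4 3.9 0 0 0 -3.2 -1;1.4 3.9 0 0 0 0 -1;1.4 3.9 0 0 0 0 -1;1.4 3.9 0 0 0 0 -1;1.4 3.9 0 0 0 0 -1' && python3 -m inch '1.4 3.9 0 -0.3 -5 0 -1;1.4 3.9 0 -0.37 -6 0 -1;1.4 3.9 0 -0.37 -6 0 -1;1.4 3.9 0 -0.37 -6 0 -1;1.4 3.9 0 -0.37 -6 0 -1;1.4 3.9 0 -0.37 -6 0 -1;0.8 2.2 0 -0.37 -6 0 -1;0 0 0 -0.37 -6 0 -1;0 0 0 -0.37 -6 0 -1;0 0 0 -0.37 -6 0 -1'
```

```text
time: 3.13
position: [0.3823, -0.2545, 0.2456]
orientation: [0.022, -0.022, -0.707, 0.707]
contact_force: [1.6, -0.1, 0.3]
width: 0.0856
time: 3.97
position: [0.4384, -0.0928, 0.2402]
orientation: [-0.152, -0.209, -0.653, 0.712]
contact_force: [0.0, -0.7, -0.3]
width: 0.0858
```

```bash
cat >> h.py <<'E'
def wpose():
    s=r.read_state();T=np.eye(4);T[:3,:3]=R.from_quat(np.roll(s["orientation"],-1)).as_matrix();T[:3,3]=s["position"];return T
def wcam():
    T=wpose();c=viewer.camera("wrist");c["W"]=T@np.array(c["T_tool_cam"]);return c
def wray(c,px):
    K=np.array(c["camera_matrix"]);v=np.array([(px[0]-K[0,2])/K[0,0],(px[1]-K[1,2])/K[1,1]]);th=np.linalg.norm(v)
    u=v/max(th,1e-9)*np.sin(th);d=np.array([u[0],-u[1],-np.cos(th)]);return c["W"][:3,3],c["W"][:3,:3]@d
def wonz(c,px,z):
    o,d=wray(c,px);return o+d*(z-o[2])/d[2]
def wproj(c,P):
    T=np.linalg.inv(c["W"]);p=T[:3,:3]@np.array(P)+T[:3,3];p=np.array([p[0],-p[1],-p[2]]);th=np.arctan2(np.hypot(p[0],p[1]),p[2]);K=np.array(c["camera_matrix"])
    u=p[:2]/np.hypot(*p[:2])*th;return np.array([K[0,0]*u[0]+K[0,2],K[1,1]*u[1]+K[1,2]])
E
python3 - <<'E'
from h import *
s=r.read_state();print(s["time"],np.round(s["qpos"],2),wpose().round(3))
c=wcam();cv2.imwrite("pics/w1.png",c["img"])
p=[d["pixel"] for d in finder.pinpoint("wrist","sash_pull")[:1]];print(p)
for S in(0,.02,.05):print(S,wproj(c,(.585,-.001,.145+S)))
for q in p:
    o,d=wray(c,q);print(o+d*(.585-o[0])/d[0])
E
```

```text
3.9667 [ 0.65  0.08 -0.65  2.42  0.8   0.2  -2.39] [[-0.867  0.489 -0.099  0.438]
 [ 0.057 -0.1   -0.993 -0.093]
 [-0.496 -0.867  0.059  0.24 ]
 [ 0.     0.     0.     1.   ]]
[[154.9, 114.7]]
0 [168.8168933  134.09811223]
0.02 [160.91249885 121.65800096]
0.05 [147.32909678  99.96234529]
[5.85000000e-01 1.23717500e-04 1.75562314e-01]
```

The elbow and joint 6 are at their limits, so the wrist has to be flipped (q5≈π) for a forward-pointing tool. I'll fit a quick kinematic model to plan that.

```bash
cat > fit.py <<'E'
from h import *
import itertools
from scipy.optimize import least_squares
q0=[1.109,.576,.025,1.437,-.015,1.129,-.057];p0=[.24884,-.62701,.24444];o0=[0.13265654,-0.13294001,0.69509415,-0.69395483]
s=r.read_state();D=[(np.array(q0),np.array(p0),np.array(o0)),(np.array(s["qpos"]),s["position"],np.array(s["orientation"]))]
def fk(q,x,sg):
    b,c,h,l1,l2,l3,e=x
    Z=lambda a:R.from_rotvec([0,0,a]);Y=lambda a:R.from_rotvec([0,a,0]);v=lambda z,x=0:np.array([x,0,z])
    A=Z(b+sg[0]*q[0]);p=v(h);A=A*Y(q[1])*Z(sg[1]*q[2]);p=p+A.apply(v(l1,e));A=A*Y(q[3])*Z(sg[2]*q[4]);p=p+A.apply(v(l2,-e))
    A=A*Y(q[5])*Z(sg[3]*q[6]+c);p=p+A.apply(v(l3))
    # tool: y along approach, z = x of flange
    M=R.from_matrix(np.array([[0,0,1],[1,0,0],[0,1,0]]).T.astype(float)) 
    return p,A*M
def res(x,sg):
    o=[]
    for q,p,w in D:
        P,A=fk(q,x,sg);o+=list((P-p)*5)+list((A.inv()*R.from_quat(np.roll(w,-1))).as_rotvec())
    return o
if __name__=="__main__":
    B=[]
    for sg in itertools.product((1,-1),repeat=4):
        for b in(-2.3,-.08,1,2.5):
            for c in(0,1.57,3.14,-1.57):
                f=least_squares(res,[b,c,.35,.45,.45,.3,0],args=(sg,),max_nfev=60);B.append((f.cost,sg,f.x.round(4).tolist()))
    B.sort(key=lambda t:t[0])
    for t in B[:6]:print(t)
E
python3 fit.py
```

```text
(np.float64(1.3872832160704047), (-1, -1, -1, -1), [3.0801, 4.7071, 0.2073, -0.6202, -0.3961, -0.3817, 0.0167])
(np.float64(1.3872832160772286), (-1, -1, -1, -1), [-3.2031, 4.7071, 0.2073, -0.6202, -0.3961, -0.3817, 0.0167])
(np.float64(1.3872832160809472), (-1, -1, -1, -1), [-3.2031, -1.576, 0.2073, -0.6202, -0.3961, -0.3817, 0.0167])
(np.float64(1.3872832160910842), (-1, -1, -1, -1), [-3.2031, -1.576, 0.2073, -0.6202, -0.3961, -0.3817, 0.0167])
(np.float64(1.3872832162522624), (-1, -1, -1, -1), [-3.2031, -1.5761, 0.2073, -0.6202, -0.3961, -0.3817, 0.0167])
(np.float64(1.387283216499382), (-1, -1, -1, -1), [3.0801, -1.576, 0.2073, -0.6202, -0.3961, -0.3817, 0.0167])
```

```bash
sed -i 's/\]\]).T.astype/]]).astype/' fit.py; python3 fit.py
```

```text
(np.float64(0.0006166740823711306), (-1, -1, -1, -1), [-0.0684, 3.0775, 0.2902, 0.6008, 0.4071, 0.3696, -0.0162])
(np.float64(0.0006166740823711327), (-1, -1, -1, -1), [-0.0684, -3.2056, 0.2902, 0.6008, 0.4071, 0.3696, -0.0162])
(np.float64(0.0006166740823711327), (-1, -1, -1, -1), [-0.0684, -3.2056, 0.2902, 0.6008, 0.4071, 0.3696, -0.0162])
(np.float64(0.0006166740823711358), (-1, -1, -1, -1), [-0.0684, 3.0775, 0.2902, 0.6008, 0.4071, 0.3696, -0.0162])
(np.float64(0.000616674082371138), (-1, -1, -1, -1), [-0.0684, -3.2056, 0.2902, 0.6008, 0.4071, 0.3696, -0.0162])
(np.float64(0.0006166740823711387), (-1, -1, -1, -1), [-0.0684, 3.0775, 0.2902, 0.6008, 0.4071, 0.3696, -0.0162])
```

```bash
cat > ik.py <<'E'
from fit import *
SG=(-1,)*4;X0=[-0.0684,3.0775,.2902,.6008,.4071,.3696,-.0162]
LO=np.array([-2.76,-.34,-1.52,.19,-1.09,.17,-2.82]);HI=np.array([2.76,2.15,1.57,2.46,4.23,1.99,2.82])
def target(p,yaw,pitch,flip=1):
    a,b=np.radians([yaw,pitch]);y=np.array([np.cos(a)*np.cos(b),np.sin(a)*np.cos(b),-np.sin(b)]);z=flip*np.array([np.sin(a),-np.cos(a),0]);x=np.cross(y,z)
    return np.array(p),R.from_matrix(np.c_[x,y,z])
def ik(T,seed,w=0.01):
    f=lambda q:np.r_[(fk(q,X0,SG)[0]-T[0])*10,(fk(q,X0,SG)[1].inv()*T[1]).as_rotvec(),w*(q-seed)]
    s=least_squares(f,np.clip(seed,LO+1e-3,HI-1e-3),bounds=(LO,HI),max_nfev=40);e=f(s.x)[:6];return s.x,np.abs(e).max()
E
python3 - <<'E'
from ik import *
rng=np.random.default_rng(0)
seeds=[rng.uniform(LO,HI) for _ in range(14)]
for n,p,yaw in(("pull low",(.589,-.001,.15),-3.5),("pull high",(.589,-.001,.335),-3.5),("pre",(.50,0,.20),-3.5),("mat",(.67,-.01,.05),-3.5),("case",(.48,.28,.03),45)):
  for pitch in(25,40,55):
    b={}
    for fl in(1,-1):
      for s in seeds:
        q,e=ik(target(p,yaw,pitch,fl),s,.003)
        if e<.03:
            m=min(np.minimum(q-LO,HI-q));k=(fl,q[4]>1.57)
            if k not in b or m>b[k][0]: b[k]=(m.round(2),q.round(2).tolist())
    print(n,pitch,b)
E
```

```text
pull low 25 {}
pull low 40 {}
pull low 55 {(1, np.True_): (np.float64(0.07), [0.22, 0.48, -0.5, 2.39, 2.33, 0.43, 2.22]), (-1, np.True_): (np.float64(0.08), [0.47, 0.58, -0.9, 2.38, 2.03, 0.63, -0.62])}
pull high 25 {}
pull high 40 {(1, np.True_): (np.float64(0.08), [0.36, 0.13, -0.59, 2.38, 2.35, 0.3, 2.19]), (-1, np.True_): (np.float64(0.09), [0.86, 0.24, -1.25, 2.37, 1.98, 0.47, -0.58])}
pull high 55 {(1, np.False_): (np.float64(0.27), [0.72, 0.19, -1.01, 2.08, 0.73, 0.44, -2.45]), (-1, np.False_): (np.float64(0.31), [0.79, 0.22, -1.12, 2.09, 0.81, 0.48, 0.62])}
pre 25 {}
pre 40 {}
pre 55 {}
mat 25 {}
mat 40 {(1, np.True_): (np.float64(0.01), [-0.77, 1.39, 1.39, 2.45, 3.82, 1.48, 0.2]), (-1, np.True_): (np.float64(0.0), [0.42, 1.06, -0.88, 2.46, 2.6, 1.28, -0.9])}
mat 55 {(1, np.True_): (np.float64(0.19), [0.21, 0.76, -0.47, 2.27, 2.49, 0.58, 2.15]), (-1, np.True_): (np.float64(0.2), [0.55, 1.01, -1.11, 2.26, 2.1, 0.99, -0.44])}
case 25 {}
case 40 {}
case 55 {}
```

```bash
cat > srch.py <<'E'
from ik import *
rng=np.random.default_rng(1)
seeds=[np.array([.2,.5,-.5,2.3,2.3,.5,2.2]),np.array([.5,.6,-1,2.3,.8,.5,-2.4]),np.array([.5,.9,-1,2.3,2,.9,-.5]),np.array([-.6,.8,.9,2.3,4,.9,.5]),np.array([0,.8,0,2,0,1,0])]+[rng.uniform(LO,HI) for _ in range(5)]
def best(p,yaw,pitch,fls=(1,-1)):
    b=(-1,)
    for fl in fls:
      for s in seeds:
        q,e=ik(target(p,yaw,pitch,fl),s,.003)
        m=min(np.minimum(q-LO,HI-q))
        if e<.03 and m>b[0]: b=(round(m,2),fl,q.round(2).tolist())
    return b
E
python3 - <<'E'
from srch import *
d=lambda y,p:target((0,0,0),y,p)[1].as_matrix()[:,1]
for pt in(45,50,55):print("mat",pt,best((.66,-.009,.042),-3.5,pt),"pre",best((.57,-.003,.09),-3.5,pt)[0],best((.62,-.003,.06),-3.5,pt)[0])
for pt in(55,62,70):print("pull",pt,best((.589,-.001,.15),-3.5,pt),best((.589,-.001,.24),-3.5,pt)[0],best((.589,-.001,.335),-3.5,pt)[0],"pre",best(np.array((.589,-.001,.15))-.06*d(-3.5,pt),-3.5,pt)[0])
for pt in (48,55):
  for rr,az in((.6,24),(.64,24),(.68,24),(.64,-24)):
    a=np.radians(az);P=np.array([rr*np.cos(a),rr*np.sin(a),.022]);print("regrasp",pt,rr,az,[best(P,az+dy,pt)[0] for dy in(0,-20)],"pre",best(P-.06*d(az,pt),az,pt)[0])
E
```

```text
mat 45 (np.float64(0.04), 1, [0.5, 1.1, -1.04, 2.42, 2.43, 1.24, 2.42]) pre -1 -1
mat 50 (np.float64(0.1), -1, [0.47, 0.99, -0.97, 2.36, 2.34, 1.03, -0.71]) pre -1 0.01
mat 55 (np.float64(0.17), -1, [0.48, 0.94, -0.97, 2.29, 2.19, 0.9, -0.58]) pre 0.0 0.09
pull 55 (np.float64(0.08), -1, [0.6, 0.7, -1.18, 2.38, 1.9, 0.82, -0.48]) 0.2 0.3 pre 0.07
pull 62 (np.float64(0.2), -1, [0.44, 0.54, -0.84, 2.26, 1.62, 0.49, -0.2]) 0.33 0.45 pre 0.22
pull 70 (np.float64(0.35), -1, [0.46, 0.56, -0.85, 2.11, 1.11, 0.55, 0.32]) 0.47 0.57 pre 0.38
regrasp 48 0.6 24 [-1, np.float64(0.0)] pre -1
regrasp 48 0.64 24 [np.float64(0.02), np.float64(0.09)] pre -1
regrasp 48 0.68 24 [np.float64(0.12), np.float64(0.18)] pre 0.03
regrasp 48 0.64 -24 [np.float64(0.02), np.float64(0.09)] pre -1
regrasp 55 0.6 24 [np.float64(0.02), np.float64(0.07)] pre -1
regrasp 55 0.64 24 [np.float64(0.12), np.float64(0.17)] pre 0.06
regrasp 55 0.68 24 [np.float64(0.22), np.float64(0.27)] pre 0.15
regrasp 55 0.64 -24 [np.float64(0.12), np.float64(0.17)] pre 0.05
```

Plan:
1. Raise the front with the tool pitched about 65°.
2. Pick the case vertically and set it down at open desk on the right.
3. Regrasp its near end at pitch 55°, so the gripper fits under the raised front.
4. Place it.

I'll write a helper that gives the remaining delta.

```bash
cat > to.py <<'E'
import sys
from ik import *
def main(x,y,z,yaw,pitch,fl=1):
    T=target((x,y,z),yaw,pitch,fl);W=wpose();A=R.from_matrix(W[:3,:3]);s=r.read_state()
    print("shift cm",((T[0]-W[:3,3])*100).round(2),"turn deg",np.degrees((T[1]*A.inv()).as_rotvec()).round(1),"q",np.round(s["qpos"],2),"F",np.round(s["contact_force"],1),"t",round(s["time"],2))
main(*map(float,sys.argv[1:]))
E
python3 to.py .51 0 .25 -3.5 65
```

```text
shift cm [7.26 9.54 1.  ] turn deg [3.8 4.4 2.4] q [ 0.65  0.08 -0.65  2.42  0.8   0.2  -2.39] F [-0.4 -0.5  0.2] t 4.07
```

```bash
python3 -m inch '1.8 2.4 0.2 1 1.1 0.6 -1;1.8 2.4 0.3 1 1.1 0.6 -1;1.8 2.4 0.3 1 1.1 0.6 -1;1.8 2.4 0.2 1 1.1 0.6 -1;0 0 0 0 0 0 -1'; python3 to.py .51 0 .25 -3.5 65
python3 - <<'E'
from h import *
c=wcam();cv2.imwrite("pics/w1.png",c["img"])
p=[d["pixel"] for d in finder.pinpoint("wrist","sash_pull")[:1]];print(p)
for S in(0,.02,.05):print(S,wproj(c,(.585,-.001,.145+S)),wproj(c,(.578,-.001,.112+S)))
for q in p:
    o,d=wray(c,q);print(o+d*(.585-o[0])/d[0])
E
```

```text
time: 4.48
position: [0.5147, 0.0078, 0.2517]
orientation: [-0.135, -0.172, -0.689, 0.69]
contact_force: [0.1, 0.6, 0.6]
width: 0.0852
shift cm [-0.47 -0.78 -0.17] turn deg [-0.6  0.2 -0.5] q [ 0.49  0.21 -0.77  2.2   0.64  0.44 -2.4 ] F [0.1 0.6 0.6] t 4.48
[[324.8, 195.8]]
0 [322.79211282 208.54846095] [322.77367531 225.58350821]
0.02 [323.15199687 202.40382404] [323.09481893 221.35233693]
0.05 [323.81131791 191.09299006] [323.6716682 213.7310147]
[ 0.585      -0.00176975  0.18327169]
```

View pics/w1.png

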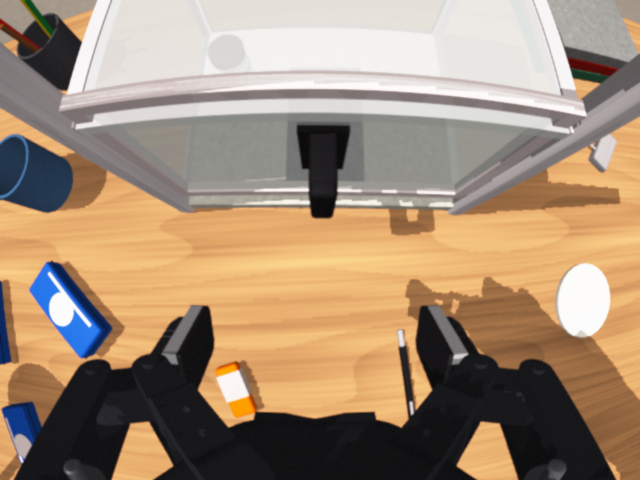

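The wrist view shows the pull at (322,165), its lower end at row 216. That puts the front already about 38 mm up, with the pull centre at z≈0.181. I'll grip it there.

```bash
python3 -m inch '0.5 -0.5 -2.5 0 0 0 -1;0.5 -0.5 -2.5 0 0 0 -1;2.1 0 -1.2 0 0 0 -1;2.1 0 -1 0 0 0 -1;2.1 0 -0.4 0 0 0 -1;0 0 0 0 0 0 -1'; python3 to.py .587 -.002 .176 -3.5 65
python3 - <<'E'
from h import *
c=wcam();cv2.imwrite("pics/w2.png",c["img"][100:,100:540]);print(wproj(c,(.585,-.001,.181)),wpose()[:3,3])
E
```

```text
time: 5.08
position: [0.5855, -0.008, 0.1728]
orientation: [-0.133, -0.173, -0.687, 0.693]
contact_force: [0.2, 0.1, 0.7]
width: 0.0855
shift cm [0.15 0.6  0.32] turn deg [-0.2 -0.  -0.2] q [ 0.28  0.41 -0.52  2.16  1.02  0.34 -2.72] F [0.2 0.1 0.7] t 5.08
[295.27624848 331.71176299] [ 0.58375129 -0.00794622  0.17298784]
```

View pics/w2.png

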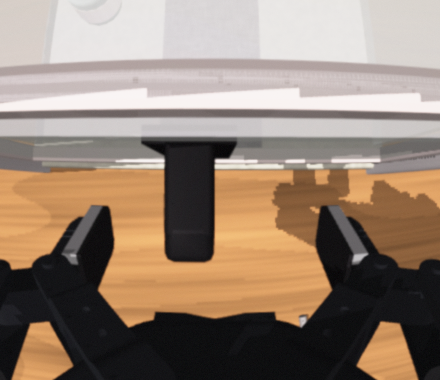

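```bash
python3 -m inch '0.2 0.6 0.3 0 0 0 -1;0 0 0 0 0 0 0;0 0 0 0 0 0 1;0 0 0 0 0 0 1;0 0 0 0 0 0 1;0 0 0 0 0 0 1;0 0 0 0 0 0 1;0 0 0 0 0 0 1' 50; python3 to.py .587 -.002 .176 -3.5 65;  python3 - <<'E'
from h import *
c=wcam();cv2.imwrite("pics/w3.png",c["img"][100:,100:540])
for S in(.02,.03,.04,.05):print(S,wproj(c,(.578,-.002,.112+S)),wproj(c,(.592,-.002,.112+S)))
E
```

```text
time: 5.8
position: [0.5852, 0.0003, 0.1772]
orientation: [-0.134, -0.172, -0.688, 0.692]
contact_force: [-2.8, 6.5, 1.6]
width: 0.0152
shift cm [ 0.18 -0.23 -0.12] turn deg [-0.4  0.  -0.4] q [ 0.28  0.41 -0.54  2.15  1.01  0.35 -2.72] F [-2.8  6.5  1.6] t 5.8
0.02 [319.25795957 330.33286373] [317.8538055  304.12004787]
0.03 [319.38019061 332.82495741] [317.90210068 305.23297197]
0.04 [319.51600575 335.59419788] [317.95584533 306.47155875]
0.05 [319.66778469 338.68917275] [318.01601554 307.85833204]
```

View pics/w3.png

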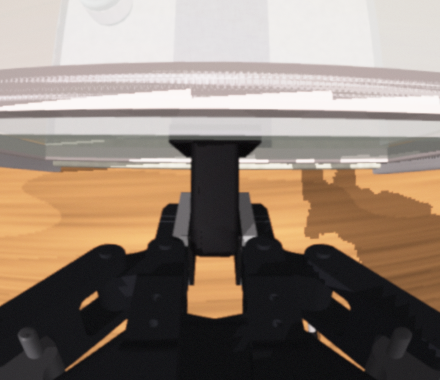

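It is gripped (width 15 mm). Raising now.

```bash
python3 -m inch '0 0 0.7 0 0 0 1;0 0 1.4 0 0 0 1;0 0 1.6 0 0 0 1;0 0 1.6 0 0 0 1;0 0 1.6 0 0 0 1;0 0 1.6 0 0 0 1;0 0 1.6 0 0 0 1;0 0 1.6 0 0 0 1;0 0 1.2 0 0 0 1;0 0 0.6 0 0 0 1'; python3 to.py .587 -.002 .33 -3.5 65
python3 - <<'E'
from h import *
for n in("top","side"):
    c=cam(n);i=c["img"]
    cv2.imwrite(f"pics/{n}2.png",cv2.resize(i[90:300,260:460] if n=="top" else i[140:400,230:480],None,fx=2,fy=2))
a=cv2.imread("pics/top2.png");b=cv2.imread("pics/side2.png")[:420];cv2.imwrite("pics/j2.png",np.hstack([a,b])[:, :800])
E
```

```text
time: 6.68
position: [0.5851, 0.0002, 0.3127]
orientation: [-0.134, -0.172, -0.688, 0.692]
contact_force: [6.1, 6.3, -9.3]
width: 0.0151
shift cm [ 0.19 -0.22  1.73] turn deg [-0.4  0.  -0.4] q [ 0.56  0.26 -0.86  1.95  0.53  0.65 -2.23] F [ 6.1  6.3 -9.3] t 6.68
```

View pics/j2.png

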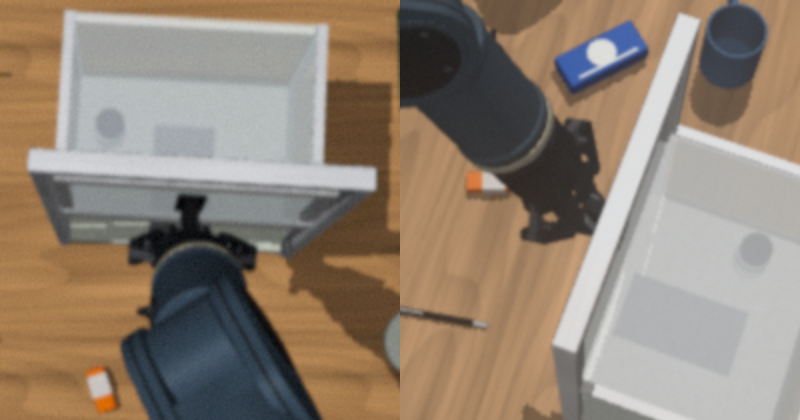

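The front is following at about 9 N. I'll creep up near the stop while watching the force.

```bash
python3 -m inch '0 0 0.5 0 0 0 1;0 0 0.5 0 0 0 1;0 0 0.2 0 0 0 1'; python3 -m inch '0 0 0.3 0 0 0 1;0 0 0 0 0 0 1'; python3 -m inch '0 0 0.3 0 0 0 1;0 0 0 0 0 0 1'
```

```text
time: 7.03
position: [0.5852, 0.0002, 0.3239]
orientation: [-0.134, -0.172, -0.688, 0.692]
contact_force: [4.8, 6.7, -7.9]
width: 0.015
time: 7.2
position: [0.5852, 0.0002, 0.327]
orientation: [-0.134, -0.172, -0.688, 0.692]
contact_force: [-0.9, 6.9, -0.7]
width: 0.0154
time: 7.37
position: [0.5852, 0.0002, 0.3299]
orientation: [-0.134, -0.172, -0.688, 0.692]
contact_force: [0.6, 7.2, -2.2]
width: 0.0155
```

```bash
python3 -m inch '0 0 0.3 0 0 0 1;0 0 0 0 0 0 1'
python3 - <<'E'
from h import *
c=wcam();print([ (d["conf"],d["extent"]) for d in finder.spot_in("wrist","sash")[:2]])
t=cam("top");X=np.array([np.cos(np.radians(-3.5)),np.sin(np.radians(-3.5))])
for S in(.17,.18,.19,.2):print(S,[proj(t,[.735-.112*X[0]+y*-X[1],-.010-.112*X[1]+y*X[0],z+S]).round(1).tolist() for y in(-.13,.13) for z in(.02,.225)])
i=t["img"];cv2.imwrite("pics/t3.png",cv2.resize(i[160:225,270:450],None,fx=4.4,fy=8,interpolation=2))
E
```

```text
time: 7.53
position: [0.5852, 0.0002, 0.3329]
orientation: [-0.134, -0.172, -0.688, 0.692]
contact_force: [1.2, 6.6, -2.0]
width: 0.0151
[(0.86, [320.8, 280.4, 638.4, 159.9])]
0.17 [[406.1, 202.2], [423.9, 184.9], [298.0, 196.2], [293.1, 177.6]]
0.18 [[406.9, 201.5], [425.0, 183.8], [297.8, 195.4], [292.8, 176.5]]
0.19 [[407.6, 200.8], [426.1, 182.8], [297.6, 194.6], [292.5, 175.4]]
0.2 [[408.3, 200.1], [427.2, 181.7], [297.4, 193.9], [292.2, 174.2]]
```

View pics/t3.png

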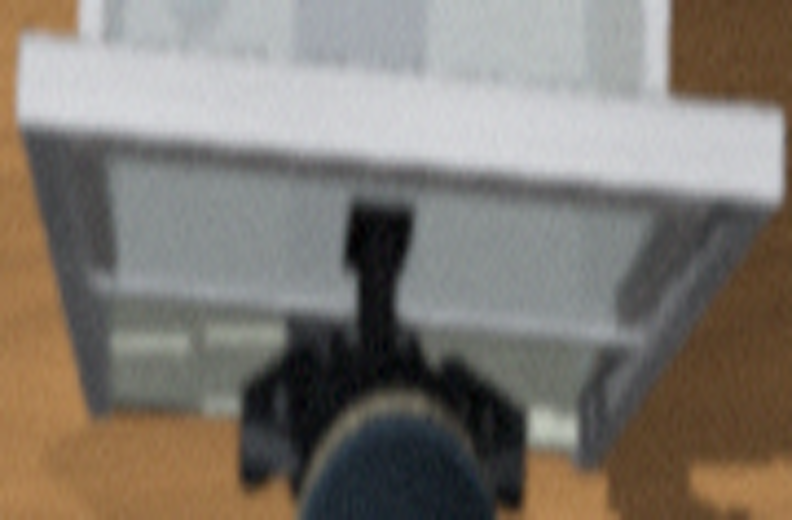

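The bottom frame appears at rows ~196 (left) and ~202 (right), which suggests a rise of only about 0.17–0.18. I'll continue gently, feeling for the stop.

```bash
for k in 1; do python3 -m inch '0 0 0.3 0 0 0 1;0 0 0.3 0 0 0 1;0 0 0 0 0 0 1'; done; python3 -m inch '0 0 0.3 0 0 0 1;0 0 0 0 0 0 1'; python3 -m inch '0 0 0.3 0 0 0 1;0 0 0 0 0 0 1'
```

```text
time: 7.93
position: [0.5852, 0.0002, 0.339]
orientation: [-0.134, -0.172, -0.688, 0.692]
contact_force: [0.4, 5.8, -1.5]
width: 0.0151
time: 8.1
position: [0.5852, 0.0002, 0.3419]
orientation: [-0.134, -0.172, -0.688, 0.692]
contact_force: [1.1, 6.7, -1.6]
width: 0.0156
time: 8.27
position: [0.5852, 0.0002, 0.3449]
orientation: [-0.134, -0.172, -0.688, 0.692]
contact_force: [0.8, 7.3, -2.4]
width: 0.0158
```

```bash
python3 -m inch '0 0 0.3 0 0 0 1'; python3 -m inch '0 0 0.3 0 0 0 1'
python3 - <<'E'
from h import *
t=cam("top");i=t["img"];b=cv2.resize(i[160:225,270:450],None,fx=4.4,fy=8,interpolation=2);a=cv2.imread("pics/t3.png")
for x in(150,560,600):
    print(x,"a",a[230:380:8,x,1].tolist());print(x,"b",b[230:380:8,x,1].tolist())
E
```

```text
time: 8.35
position: [0.5852, 0.0002, 0.3473]
orientation: [-0.134, -0.172, -0.688, 0.692]
contact_force: [6.0, 7.4, -8.3]
width: 0.0153
time: 8.43
position: [0.5848, 0.0002, 0.349]
orientation: [-0.133, -0.171, -0.689, 0.692]
contact_force: [28.6, 12.9, -42.3]
width: 0.0152
150 a [142, 145, 143, 142, 141, 146, 152, 151, 129, 111, 106, 111, 119, 139, 158, 141, 117, 111, 113]
150 b [141, 131, 121, 110, 100, 107, 131, 146, 136, 115, 113, 112, 114, 138, 158, 139, 121, 117, 114]
560 a [141, 139, 141, 145, 145, 141, 141, 143, 142, 144, 143, 150, 154, 139, 112, 106, 112, 112, 113]
560 b [142, 143, 145, 141, 139, 139, 139, 128, 108, 112, 141, 167, 169, 144, 125, 113, 112, 114, 111]
600 a [133, 134, 131, 132, 135, 134, 133, 133, 132, 136, 145, 148, 158, 155, 128, 93, 74, 69, 56]
600 b [135, 131, 132, 134, 134, 134, 131, 122, 111, 104, 116, 149, 172, 165, 129, 93, 74, 64, 62]
```

The stop is found at TCP z≈0.348. I'll back down 8 mm to leave it nearly full (~0.19), then release and withdraw.

```bash
python3 -m inch '0 0 -0.5 0 0 0 1;0 0 -0.6 0 0 0 1;0 0 0 0 0 0 1'; python3 -m inch '0 0 0 0 0 0 0.3;0 0 0 0 0 0 -0.2;0 0 0 0 0 0 -0.7;0 0 0 0 0 0 -1;0 0 0 0 0 0 -1;0 0 0 0 0 0 -1;-0.5 0 0 0 0 0 -1;-2 0 0 0 0 0 -1;-3 0 0 0 0 0 -1;-3 0 0 0 0 0 -1'
python3 - <<'E'
from h import *
t=cam("top")
for n in("top",):
  for l in("case",):
    print([(round(d["conf"],2),onz(t,d["pixel"],0).round(3)[:2]) for d in finder.pinpoint(n,l)])
s=cam("side");print([(round(d["conf"],2),onz(s,d["pixel"],0).round(3)[:2]) for d in finder.pinpoint("side","case")])
E
python3 to.py .512 .312 .2 135.5 90; python3 to.py .512 .312 .2 45.5 90
```

```text
time: 8.73
position: [0.5849, 0.0002, 0.339]
orientation: [-0.134, -0.172, -0.688, 0.692]
contact_force: [6.6, 6.2, -9.4]
width: 0.0152
time: 9.57
position: [0.4994, -0.0013, 0.3394]
orientation: [-0.133, -0.173, -0.688, 0.692]
contact_force: [-1.0, -0.0, -0.4]
width: 0.0853
[(0.92, array([0.518, 0.311])), (0.87, array([0.482, 0.477])), (0.78, array([0.642, 0.552])), (0.76, array([0.305, 0.429])), (0.71, array([ 0.484, -0.336]))]
[(0.87, array([0.508, 0.314])), (0.86, array([0.644, 0.57 ])), (0.8, array([0.312, 0.426])), (0.78, array([0.479, 0.488]))]
shift cm [  1.2   31.41 -14.05] turn deg [-29.6  12.9 136.1] q [ 0.77  0.06 -0.96  2.06  0.25  0.63 -1.98] F [0.8 0.3 0.5] t 9.77
shift cm [  1.2   31.41 -14.05] turn deg [-9.5 24.  48.1] q [ 0.77  0.06 -0.96  2.06  0.25  0.63 -1.98] F [0.8 0.3 0.5] t 9.77
```

Run:
```python
from ik import *
q=np.array(r.read_state()["qpos"]);T0=(wpose()[:3,3],R.from_matrix(wpose()[:3,:3]))
print("model err",fk(q,X0,SG)[0]-T0[0])
from scipy.spatial.transform import Slerp
def walk(q,T0,T1,n=10):
    d=T1[1]*T0[1].inv();rv=d.as_rotvec()
    for k in range(1,n+1):
        q,e=ik((T0[0]+(T1[0]-T0[0])*k/n,R.from_rotvec(rv*k/n)*T0[1]),q)
    return q,e
for fl,yaw in((1,45.5),):
    T1=target((.512,.312,.15),yaw,90,fl);q1,e=walk(q,T0,T1);print("pick",q1.round(2),e)
    T2=target((.66,-.27,.15),0,90,1);q2,e=walk(q1,T1,T2,20);print("drop",q2.round(2),e)
    Tm=target((.60,-.27,.12),0,72,1);q3,e=walk(q2,T2,Tm);print("mid",q3.round(2),e)
    Tm2=target((.62,-.27,.022),0,55,1);q4,e=walk(q3,Tm,Tm2);print("regrasp",q4.round(2),e)
    T5=target((.56,-.2,.16),-1,68,1);q5,e=walk(q4,Tm2,T5);print("lift",q5.round(2),e)
    T6=target((.54,-.0,.13),-3.5,62,1);q6,e=walk(q5,T5,T6);print("front",q6.round(2),e)
    T7=target((.66,-.009,.045),-3.5,55,1);q7,e=walk(q6,T6,T7);print("mat",q7.round(2),e)
```

```text
model err [ 0.00600843  0.00150079 -0.00285665]
pick [-0.1   0.72 -0.92  1.75  0.66  1.01 -2.04] 1.9989556121943236e-05
drop [ 0.69  0.81 -0.76  1.44  0.59  1.12 -1.73] 8.765470295107084e-06
mid [ 0.88  0.68 -0.74  1.9   0.71  0.49 -1.83] 1.795384875103724e-05
regrasp [ 1.2   1.24 -1.33  2.19  2.04  0.86 -2.82] 5.551298420870698e-05
lift [ 1.16  0.9  -1.5   2.11  1.32  0.94 -2.56] 1.6813908091758846e-05
front [ 0.04  0.43 -0.23  2.26  1.08  0.17 -2.82] 0.10921759519462365
mat [ 0.04  0.69 -0.2   2.03  1.15  0.17 -2.82] 0.2477806820405902
```

```bash
cat > walk.py <<'E'
from ik import *
def walk(q,T0,T1,n=10,m=None):
    rv=(T1[1]*T0[1].inv()).as_rotvec()
    for k in range(1,n+1):
        q,e=ik((T0[0]+(T1[0]-T0[0])*k/n,R.from_rotvec(rv*k/n)*T0[1]),q)
    return q,e
def chain(pts):
    q=np.array(r.read_state()["qpos"]);T=(wpose()[:3,3],R.from_matrix(wpose()[:3,:3]))
    for p,yaw,pt,fl in pts:
        T1=target(p,yaw,pt,fl);q,e=walk(q,T,T1);T=T1;print(p,yaw,pt,q.round(2),round(e,3))
E
python3 - <<'E'
from walk import *
chain([((.5,.05,.3),-3.5,88,1),((.5,.15,.25),-70,88,1),((.512,.25,.2),-134.5,88,1),((.512,.312,.15),45.5,90,-1),((.5,0,.25),20,90,-1),((.66,-.27,.15),0,90,-1),((.60,-.27,.12),0,72,-1),((.62,-.27,.022),0,55,-1),((.56,-.2,.16),-1,68,-1),((.54,0,.13),-3.5,65,-1),((.60,0,.07),-3.5,57,-1),((.66,-.009,.045),-3.5,55,-1)])
E
```

```text
(0.5, 0.05, 0.3) -3.5 88 [ 0.47  0.36 -0.91  1.8   0.33  1.1  -2.18] 0.0
(0.5, 0.15, 0.25) -70 88 [-0.89  0.43  0.75  1.81 -0.3   1.02 -2.82] 0.0
(0.512, 0.25, 0.2) -134.5 88 [-1.16  0.93  1.57  1.87 -1.09  1.52 -2.82] 0.423
(0.512, 0.312, 0.15) 45.5 90 [-1.18  0.89  1.34  1.86 -1.09  1.33 -2.82] 0.574
(0.5, 0, 0.25) 20 90 [-0.72  0.7   1.57  2.05 -1.04  1.41 -2.82] 0.308
(0.66, -0.27, 0.15) 0 90 [-0.01  0.72  0.82  1.78 -1.09  0.89 -2.82] 0.524
(0.6, -0.27, 0.12) 0 72 [ 0.85  0.63 -0.39  2.07 -1.09  0.17 -2.82] 0.246
(0.62, -0.27, 0.022) 0 55 [ 0.93  0.87 -0.48  1.98 -1.09  0.17 -2.82] 0.21
(0.56, -0.2, 0.16) -1 68 [ 0.97  0.54 -0.56  2.19 -1.09  0.17 -2.82] 0.292
(0.54, 0, 0.13) -3.5 65 [ 0.83  0.65 -0.71  2.27 -1.09  0.17 -2.82] 0.49
(0.6, 0, 0.07) -3.5 57 [ 0.75  0.82 -0.66  2.14 -1.09  0.17 -2.82] 0.531
(0.66, -0.009, 0.045) -3.5 55 [ 0.71  0.91 -0.64  2.02 -1.09  0.17 -2.82] 0.535
```

```bash
python3 - <<'E'
from walk import *
chain([((.5,.05,.3),-3.5,88,1),((.5,.12,.25),75,88,1),((.5,.19,.25),150,88,1),((.512,.312,.15),45.5,90,-1),((.512,.312,.02),45.5,90,-1),((.5,0,.25),20,90,-1),((.66,-.27,.15),0,90,-1),((.60,-.27,.12),0,72,-1),((.62,-.27,.022),0,55,-1),((.56,-.2,.16),-1,68,-1),((.54,0,.13),-3.5,65,-1),((.60,0,.07),-3.5,57,-1),((.66,-.009,.045),-3.5,55,-1)])
E
python3 to.py .5 .05 .3 -3.5 90
```

```text
(0.5, 0.05, 0.3) -3.5 88 [ 0.47  0.36 -0.91  1.8   0.33  1.1  -2.18] 0.0
(0.5, 0.12, 0.25) 75 88 [ 0.48  0.59 -1.27  1.85  0.6   1.14 -1.24] 0.0
(0.5, 0.19, 0.25) 150 88 [ 0.36  0.81 -1.52  1.77  0.79  1.39 -0.26] 0.0
(0.512, 0.312, 0.15) 45.5 90 [ 0.07  1.05 -1.52  1.76  1.06  1.43  0.73] 0.0
(0.512, 0.312, 0.02) 45.5 90 [ 0.04  1.2  -1.39  1.86  1.25  1.31  0.62] 0.0
(0.5, 0, 0.25) 20 90 [ 0.76  0.73 -1.52  1.87  0.76  1.32  0.95] 0.0
(0.66, -0.27, 0.15) 0 90 [ 0.86  1.02 -1.27  1.45  0.97  1.38  1.13] 0.0
(0.6, -0.27, 0.12) 0 72 [ 1.12  0.95 -1.33  1.92  1.23  0.92  0.86] 0.0
(0.62, -0.27, 0.022) 0 55 [ 1.19  1.22 -1.3   2.19  2.05  0.82  0.3 ] 0.0
(0.56, -0.2, 0.16) -1 68 [ 1.15  0.87 -1.47  2.11  1.3   0.9   0.6 ] 0.0
(0.54, 0, 0.13) -3.5 65 [ 0.69  0.81 -1.4   2.34  1.58  0.96 -0.21] 0.0
(0.6, 0, 0.07) -3.5 57 [ 0.59  1.01 -1.29  2.39  1.98  1.13 -0.45] 0.0
(0.66, -0.009, 0.045) -3.5 55 [ 0.59  1.09 -1.24  2.28  2.08  1.12 -0.39] 0.0
shift cm [-0.    5.21 -4.05] turn deg [ 1.3 25.  -0.1] q [ 0.77  0.06 -0.96  2.06  0.25  0.63 -1.98] F [0.8 0.3 0.5] t 9.77
```

```bash
python3 -m inch '0 1.3 -1 0.3 6.2 0 -1;0 1.3 -1 0.3 6.2 0 -1;0 1.3 -1 0.3 6.2 0 -1;0 1.3 -1 0.3 6.2 0 -1;0 1.4 -0.8 0 0 7 -1;0 1.4 -0.8 0 0 7 -1;0 1.4 -0.8 0 0 7 -1;0 1.4 -0.8 0 0 7 -1;0 1.4 -0.8 0 0 7 -1;0 1.4 -0.8 0 0 7 -1'; python3 -m inch '0 0.9 0 0 0 7 -1;0 0.9 0 0 0 7 -1;0 0.9 0 0 0 7 -1;0 0.9 0 0 0 7 -1;0 0.9 0 0 0 7 -1;0 0.9 0 0 0 7 -1;0 0.9 0 0 0 7 -1;0 0.9 0 0 0 7 -1;0 0.9 0 0 0 7 -1;0 0.9 0 0 0 7 -1';python3 -m inch '0.1 0.8 -0.5 0 0 7 -1;0.1 0.8 -0.5 0 0 7 -1;0.1 0.8 -0.5 0 0 7 -1;0.1 0.8 -0.5 0 0 7 -1;0.1 0.8 -0.5 0 0 7 -1;0.1 0.8 -0.5 0 0 7 -1;0.1 0.8 -0.5 0 0 7 -1;0.1 0.8 -0.5 0 0 7 -1;0.1 0.8 -0.5 0 0 7 -1;0.1 0.8 -0.5 0 0 7 -1'; python3 to.py .512 .312 .15 45.5 90 -1
```

```text
time: 10.6
position: [0.5014, 0.1355, 0.2512]
orientation: [0.237, -0.235, 0.668, -0.666]
contact_force: [0.2, 0.2, 0.2]
width: 0.0857
time: 11.43
position: [0.5014, 0.2253, 0.2514]
orientation: [0.576, -0.575, 0.412, -0.41]
contact_force: [0.1, 0.3, -0.5]
width: 0.0857
time: 12.27
position: [0.5112, 0.3054, 0.2007]
orientation: [-0.707, 0.707, -0.008, 0.005]
contact_force: [0.2, 1.1, 0.7]
width: 0.0854
shift cm [ 0.08  0.66 -5.07] turn deg [ 0.1 -0.2 46.6] q [ 0.13  0.91 -1.48  1.69  0.91  1.43  0.08] F [0.2 1.1 0.7] t 12.27
```

```bash
python3 -m inch '0 0.1 -0.7 0 0 6.7 -1;0 0.1 -0.7 0 0 6.7 -1;0 0.1 -0.7 0 0 6.7 -1;0 0.1 -0.7 0 0 6.7 -1;0 0.1 -0.7 0 0 6.7 -1;0 0.1 -0.7 0 0 6.7 -1;0 0 -0.8 0 0 6.4 -1;0 0 0 0 0 0 -1'; python3 to.py .512 .312 .02 45.5 90 -1
python3 - <<'E'
from h import *
c=wcam();cv2.imwrite("pics/w4.png",c["img"])
for d in finder.silhouettes("wrist","case")[:2]:
    k=max(cv2.findContours(d["mask"].astype(np.uint8),0,2)[0],key=cv2.contourArea)[:,0,:]
    w=np.array([wonz(c,p,.03)[:2] for p in k],np.float32);q=cv2.minAreaRect(w*1000);print(d["conf"],q)
for d in finder.pinpoint("wrist","case")[:2]: print(wonz(c,d["pixel"],0))
print(wproj(c,(.512,.312,.03)))
E
```

```text
time: 12.93
position: [0.5107, 0.3105, 0.1494]
orientation: [-0.652, 0.653, 0.271, -0.275]
contact_force: [0.6, -0.6, -1.0]
width: 0.0854
shift cm [  0.13   0.15 -12.94] turn deg [ 0.2 -0.2  0. ] q [ 0.11  1.   -1.49  1.74  1.01  1.42  0.81] F [ 0.6 -0.6 -1. ] t 12.93
0.84 ((314.4423828125, 413.4720764160156), (121.50984954833984, 67.71431732177734), 14.436909675598145)
0.73 ((454.06195068359375, 466.6690979003906), (59.35703659057617, 70.2127456665039), 6.010887622833252)
[0.3073842  0.42217798 0.        ]
[0.48276903 0.47859534 0.        ]
[314.89945606 240.09790972]
```

View pics/w4.png

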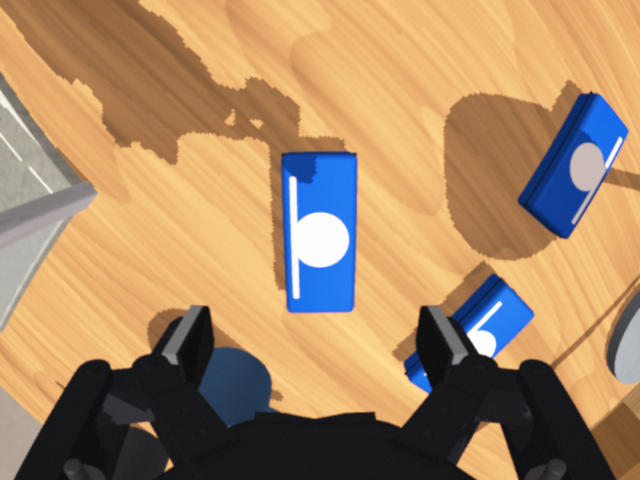

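The target case is centred at wrist px (321,232), edges aligned with the jaws, with no neighbour within finger reach. I'll compute the correction.

Run:
```python
from h import *
c=wcam();w=np.array([wonz(c,p,.03)[:2] for p in((285,153),(357,152),(354,312),(288,313))]);print(w.round(4).tolist(),w.mean(0));d=w[0]+w[1]-w[2]-w[3];print(np.degrees(np.arctan2(d[1],d[0])),np.linalg.norm(d)/2,np.linalg.norm(w[0]-w[1]))
```

```text
[[0.4833, 0.2552], [0.4483, 0.2889], [0.5327, 0.3761], [0.5694, 0.3406]] [0.50846551 0.31519553]
-134.6460472598646 0.12130364840125996 0.048630456566183956
```

```bash
python3 -m inch '0 0.2 -2 0 0 0 -1;0 0.1 -3 0 0 0 -1;0 0 -3 0 0 0 -1;0 0 -3 0 0 0 -1;0 0 -1.4 0 0 0 -1;0 0 -0.5 0 0 0 -1;0 0 0 0 0 0 0;0 0 0 0 0 0 1;0 0 0 0 0 0 1;0 0 0 0 0 0 1' 35; python3 -m inch '0 0 0 0 0 0 1;0 0 0 0 0 0 1;0 0 1 0 0 0 1;0 0 2 0 0 0 1;0 0 3 0 0 0 1;0 0 3 0 0 0 1;0 0 3 0 0 0 1;0 0 2 0 0 0 1'; python3 to.py .5 0 .25 20 90 -1
```

```text
time: 13.97
position: [0.511, 0.3144, 0.0251]
orientation: [-0.653, 0.653, 0.272, -0.272]
contact_force: [-0.7, -0.5, 6.5]
width: 0.051
time: 14.63
position: [0.5102, 0.3143, 0.1671]
orientation: [-0.652, 0.653, 0.272, -0.272]
contact_force: [-0.2, 0.4, -1.2]
width: 0.0508
shift cm [ -1.02 -31.43   8.29] turn deg [  0.    0.  -25.3] q [ 0.11  0.95 -1.47  1.72  0.97  1.4   0.84] F [-0.2  0.4 -1.2] t 14.63
```

```bash
python3 -m inch '-0.5 -1.8 0.5 0 0 -2 1;-0.5 -3.5 0.5 0 0 -4 1;-0.5 -3.6 0.5 0 0 -4.5 1;-0.5 -3.6 0.5 0 0 -5 1;-0.5 -3.6 0.5 0 0 -5 1;-0.5 -3.6 0.5 0 0 -5 1;0 -3.6 0.5 0 0 -5 1;0 -3.6 0.5 0 0 -5 1;0 -3.6 0 0 0 -5 1;0 -3.6 0 0 0 -5 1'; python3 -m inch '0 -3.6 0 0 0 0 1;0 -3.6 0 0 0 0 1;0 -3.6 0 0 0 0 1;0 -3.6 0 0 0 0 1;0.5 -3.5 0 0 0 0 1;1 -3 0 0 0 0 1;2 -2 0 0 0 0 1;2.5 -1 0 0 0 0 1;2.5 -0.6 -0.5 0 0 0 1;2.5 0 -0.5 0 0 0 1'; python3 to.py .66 -.27 .12 0 90 -1
```

```text
time: 15.47
position: [0.48, -0.0292, 0.2044]
orientation: [-0.706, 0.708, -0.003, 0.002]
contact_force: [1.1, 0.0, -1.2]
width: 0.0513
time: 16.3
position: [0.5911, -0.2748, 0.1939]
orientation: [-0.707, 0.708, -0.004, 0.002]
contact_force: [0.3, -0.0, -2.6]
width: 0.0517
shift cm [ 6.89  0.48 -7.39] turn deg [ 0.1 -0.1  0.4] q [ 1.02  0.92 -1.36  1.54  0.9   1.43  1.16] F [ 0.3 -0.  -2.6] t 16.3
```

```bash
python3 -m inch '2.5 0 -2 0 0 0 1;2.5 0.1 -2.5 0 0 0 1;1.9 0.1 -2.5 0 0 0.4 1;0.3 0 -2.5 0 0 0 1;0 0 -2.5 0 0 0 1;0 0 -2.2 0 0 0 1;0 0 -1.2 0 0 0 1;0 0 -0.7 0 0 0 1;0 0 -0.4 0 0 0 1;0 0 0 0 0 0 1'; python3 to.py .665 -.272 .025 0 90 -1
```

```text
time: 17.13
position: [0.6625, -0.2706, 0.0286]
orientation: [-0.707, 0.707, -0.0, -0.002]
contact_force: [-0.2, 0.8, -1.8]
width: 0.0509
shift cm [ 0.25 -0.14 -0.36] turn deg [ 0.  -0.1 -0.1] q [ 0.88  1.14 -1.22  1.49  1.09  1.29  1.11] F [-0.2  0.8 -1.8] t 17.13
```

```bash
python3 -m inch '0 0 -0.4 0 0 0 1;0 0 0 0 0 0 0.3;0 0 0 0 0 0 -0.3;0 0 0 0 0 0 -0.7;0 0 0 0 0 0 -1;0 0 0 0 0 0 -1;0 0 1 0 0 0 -1;0 0 3 0 0 0 -1;0 0 3 0 0 0 -1;-0.5 0 2 0 0 0 -1'; python3 -m inch '-1 0 0 0 -4 0 -1;-1.2 0 0 0 -5 0 -1;-1.2 0 0 0 -5 0 -1;-1.2 0 0 0 -5 0 -1;-1.2 0 0 0 -5 0 -1;0 0 0 0 -4 0 -1;0 0 0 0 0 0 -1';python3 to.py .60 -.27 .08 0 62 -1;python3 - <<'E'
from h import *
t=cam("top")
for l in("case","clip","coaster"): print(l,[(round(d["conf"],2),onz(t,d["pixel"],0).round(3)[:2]) for d in finder.pinpoint("top",l)])
for d in finder.silhouettes("top","case"):
    k=max(cv2.findContours(d["mask"].astype(np.uint8),0,2)[0],key=cv2.contourArea)[:,0,:]
    w=np.array([onz(t,p,.03)[:2] for p in k],np.float32);print(cv2.minAreaRect(w*1000))
c=wcam();cv2.imwrite("pics/w5.png",c["img"])
E
```

```text
time: 17.97
position: [0.6586, -0.2697, 0.1176]
orientation: [-0.707, 0.707, 0.001, -0.001]
contact_force: [0.9, 0.0, 0.6]
width: 0.0852
time: 18.55
position: [0.5954, -0.2717, 0.1127]
orientation: [-0.685, 0.687, 0.17, 0.169]
contact_force: [-0.3, -0.4, -0.8]
width: 0.0855
shift cm [ 0.46  0.17 -3.27] turn deg [ 0.2 -0.2 -0.1] q [ 1.24  0.95 -1.36  2.03  1.46  0.78  0.73] F [-0.3 -0.4 -0.8] t 18.55
case [(0.95, array([0.318, 0.427])), (0.85, array([0.485, 0.472])), (0.59, array([ 0.661, -0.268]))]
clip [(0.74, array([ 0.695, -0.408]))]
coaster [(0.76, array([ 0.48 , -0.337])), (0.38, array([ 0.646, -0.018]))]
((662.1263427734375, -267.601806640625), (56.89718246459961, 110.75202178955078), 89.76368713378906)
((312.5291748046875, 419.7799987792969), (121.45365142822266, 58.217369079589844), 13.729161262512207)
((484.4328918457031, 476.84429931640625), (123.03807830810547, 60.53007125854492), 7.262928485870361)
((644.0654907226562, 559.3562622070312), (55.497737884521484, 125.69357299804688), 9.3720703125)
```

View pics/w5.png

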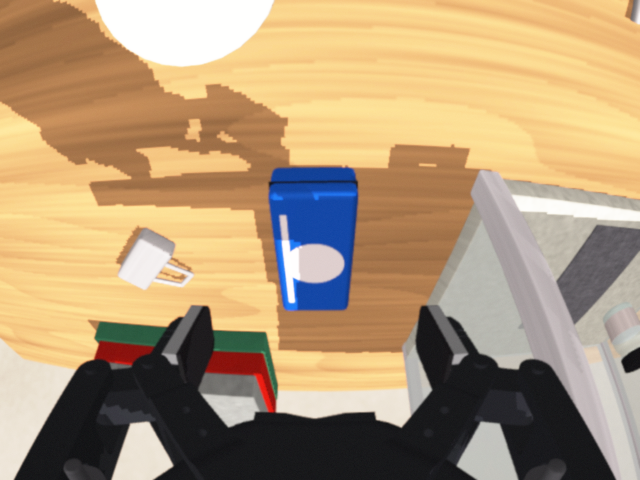

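```bash
python3 -c "
from h import *
c=wcam();print(np.array(c['T_tool_cam']).round(3).tolist())"; python3 -m inch '0 0 -2 0 -2 0 -1;0.6 0.1 -2.3 0 -2 0 -1;0.6 0.1 -2.3 0 -2 0 -1;0.8 0 -1.5 0 -1 0 -1;0.4 0 -0.9 0 0 0 -1;0 0 0 0 0 0 -1'; python3 to.py .620 -.269 .022 0 55 -1
```

```text
[[-0.001, -0.95, -0.312, -0.08], [-0.001, 0.312, -0.95, -0.129], [1.0, -0.001, -0.001, -0.0], [0.0, 0.0, 0.0, 1.0]]
time: 19.4
position: [0.6238, -0.2679, 0.0219]
orientation: [0.675, -0.675, -0.211, -0.21]
contact_force: [-0.8, -0.6, -0.2]
width: 0.085
shift cm [-0.38 -0.11  0.01] turn deg [ 0.  -0.3 -0.1] q [ 1.2   1.15 -1.28  2.11  1.95  0.77  0.4 ] F [-0.8 -0.6 -0.2] t 19.4
```

```bash
python3 -m inch '-0.3 -0.1 0 0 0 0 -1;0 0 0 0 0 0 0;0 0 0 0 0 0 1;0 0 0 0 0 0 1;0 0 0 0 0 0 1;0 0 0 0 0 0 1;0 0 0 0 0 0 1' 60; python3 to.py .620 -.269 .022 0 55 -1; python3 -m inch '0 0 0.5 0 0 0 1;0 0 1 0 0 0 1;-0.5 0 2 0 1 0 1;-1 0 2 0 2 0 1;-1 0.5 2 0 2.5 0 1;-1 0.5 2 0 2.5 0 1;-1 1 1.5 0 2 0 1;0 0 0 0 0 0 1';python3 to.py .55 0 .13 -3.5 65 -1
```

```text
time: 19.98
position: [0.6208, -0.27, 0.0256]
orientation: [-0.673, 0.676, 0.213, 0.211]
contact_force: [-4.0, -0.1, 7.2]
width: 0.0506
shift cm [-0.08  0.1  -0.36] turn deg [ 0.2 -0.1 -0.1] q [ 1.2   1.15 -1.28  2.11  1.95  0.77  0.4 ] F [-4.  -0.1  7.2] t 19.98
time: 20.65
position: [0.5765, -0.2473, 0.1389]
orientation: [-0.689, 0.691, 0.155, 0.151]
contact_force: [0.8, 1.0, -0.2]
width: 0.0509
shift cm [-2.65 24.73 -0.89] turn deg [ 0.2  0.  -3.8] q [ 1.22  0.86 -1.35  2.04  1.32  0.77  0.77] F [ 0.8  1.  -0.2] t 20.65
```

```bash
python3 - <<'E'
from walk import *
chain([((.50,-.245,.18),0,80,-1),((.48,-.12,.19),-3.5,82,-1),((.48,-.0,.17),-3.5,78,-1),((.505,0,.13),-3.5,73,-1),((.535,-.002,.11),-3.5,68,-1),((.565,-.003,.09),-3.5,62,-1),((.60,-.006,.072),-3.5,57,-1),((.66,-.009,.06),-3.5,55,-1),((.665,-.009,.047),-3.5,55,-1)])
E
python3 to.py .49 -.20 .18 0 80 -1
```

```text
(0.5, -0.245, 0.18) 0 80 [ 1.22  0.81 -1.44  1.97  0.98  1.05  0.97] 0.0
(0.48, -0.12, 0.19) -3.5 82 [ 1.03  0.69 -1.43  2.08  0.9   1.    0.68] 0.0
(0.48, -0.0, 0.17) -3.5 78 [ 0.75  0.61 -1.34  2.2   1.01  0.85  0.31] 0.0
(0.505, 0, 0.13) -3.5 73 [ 0.65  0.65 -1.21  2.28  1.29  0.74  0.05] 0.0
(0.535, -0.002, 0.11) -3.5 68 [ 0.6   0.7  -1.15  2.32  1.56  0.74 -0.18] 0.0
(0.565, -0.003, 0.09) -3.5 62 [ 0.57  0.8  -1.14  2.37  1.85  0.85 -0.42] 0.0
(0.6, -0.006, 0.072) -3.5 57 [ 0.55  0.9  -1.13  2.39  2.04  0.97 -0.54] 0.0
(0.66, -0.009, 0.06) -3.5 55 [ 0.54  0.96 -1.09  2.28  2.09  0.96 -0.47] 0.0
(0.665, -0.009, 0.047) -3.5 55 [ 0.53  0.99 -1.08  2.27  2.12  0.97 -0.48] 0.0
shift cm [-8.65  4.73  4.11] turn deg [ 0.2 15.  -0.3] q [ 1.22  0.86 -1.35  2.04  1.32  0.77  0.77] F [ 0.8  1.  -0.2] t 20.65
```

Feasible throughout. Moving to the front of the cabinet.

```bash
python3 -m inch '-2 0 1 0 3 0 1;-2.4 0.2 1 0 4 0 1;-2.4 0.5 1 0 4 0 1;-2 2 1 0 4 -0.5 1;0 3.5 0 0 0 -1 1;0 3.6 0 0 0 -1 1;0 3.6 0 0 0 -1 1;0 3.6 -0.5 0 0 0 1;0 3.5 -0.5 0 0 0 1;0 3 -0.5 0 -1 0 1'; python3 to.py .48 0 .17 -3.5 78 -1
```

```text
time: 21.48
position: [0.4877, -0.0125, 0.1589]
orientation: [-0.702, 0.705, 0.047, 0.088]
contact_force: [2.0, 0.6, -1.2]
width: 0.0508
shift cm [-0.77  1.25  1.11] turn deg [-0.1 -1.1 -0.2] q [ 0.79  0.64 -1.34  2.17  0.99  0.89  0.38] F [ 2.   0.6 -1.2] t 21.48
```

```bash
python3 -m inch '0 0.7 -1 -0.2 -3 0 1;0 0.7 -1 -0.2 -3 0 1;1.5 0 -0.9 -0.2 -3 0 1;1.5 -0.1 -0.9 -0.2 -3 0 1;1.5 -0.1 -0.8 -0.2 -3 0 1;1.5 -0.1 -0.8 -0.2 -3 0 1;1.5 -0.1 -0.5 -0.2 -3 0 1;0 0 0 0 0 0 1'; python3 to.py .567 -.0035 .09 -3.5 58 -1
python3 - <<'E'
from h import *
t=cam("top");s=cam("side");a=t["img"][100:260,260:460];b=s["img"][180:380,240:460]
cv2.imwrite("pics/j3.png",np.hstack([cv2.resize(a,(400,320)),cv2.resize(b,(352,320))]))
E
```

```text
time: 22.15
position: [0.5625, -0.0045, 0.098]
orientation: [-0.673, 0.686, 0.174, 0.214]
contact_force: [-0.5, -0.3, -2.0]
width: 0.0507
shift cm [ 0.45  0.1  -0.8 ] turn deg [ 0.1 -0.1 -0.1] q [ 0.6   0.76 -1.15  2.38  1.89  0.86 -0.43] F [-0.5 -0.3 -2. ] t 22.15
```

View pics/j3.png

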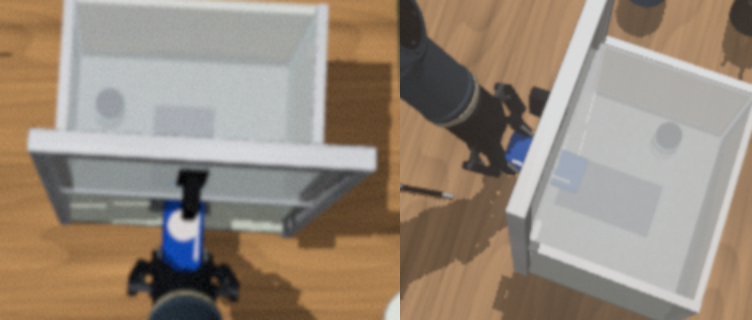

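The case is passing under the raised front in both views (top crop ~(185,225), side crop ~(560,170)). Continuing inward and down.

```bash
python3 -m inch '1.5 0 -0.9 -0.1 -1 0 1;1.5 -0.1 -0.8 -0.1 -1 0 1;1.5 -0.1 -0.8 -0.1 -1 0 1;1.5 -0.1 -0.6 0 0 0 1;1.5 -0.1 -0.4 0 0 0 1;1.5 -0.1 -0.2 0 0 0 1;1.2 0 0 0 0 0 1;0 0 0 0 0 0 1'; python3 to.py .667 -.0095 .0476 -3.5 55 -1
```

```text
time: 22.92
position: [0.6663, -0.0101, 0.0641]
orientation: [-0.666, 0.682, 0.192, 0.232]
contact_force: [0.1, 0.1, -1.0]
width: 0.0509
shift cm [ 0.07  0.06 -1.65] turn deg [ 0.3 -0.1  0. ] q [ 0.55  0.9  -1.06  2.19  1.99  0.88 -0.34] F [ 0.1  0.1 -1. ] t 22.92
```

```bash
python3 -m inch '0 0 -0.7 0 0 0 1;0 0 -0.5 0 0 0 1;0 0 -0.3 0 0 0 1;0 0 -0.1 0 0 0 1;0 0 0 0 0 0 1'; python3 to.py .667 -.0095 .0476 -3.5 55 -1
python3 - <<'E'
from h import *
s=cam("side")
cv2.imwrite("pics/s4.png",cv2.resize(s["img"][240:350,310:430],None,fx=5,fy=5,interpolation=2))
for d in finder.silhouettes("side","case"):
    k=max(cv2.findContours(d["mask"].astype(np.uint8),0,2)[0],key=cv2.contourArea)[:,0,:]
    w=np.array([onz(s,p,.052)[:2] for p in k],np.float32);print(d["conf"],d["extent"],cv2.minAreaRect(w*1000))
E
```

```text
time: 23.33
position: [0.664, -0.0095, 0.0476]
orientation: [-0.666, 0.682, 0.193, 0.231]
contact_force: [-4.4, -1.4, 9.4]
width: 0.0507
shift cm [ 0.3 -0.  -0. ] turn deg [ 0.3 -0.1 -0.1] q [ 0.55  0.93 -1.06  2.2   2.03  0.91 -0.37] F [-4.4 -1.4  9.4] t 23.33
0.85 [401.6, 104.6, 22.5, 40.2] ((647.3313598632812, 540.1355590820312), (50.96956253051758, 133.38742065429688), 10.471839904785156)
0.81 [273.8, 119.4, 42.7, 21.2] ((319.99688720703125, 403.33148193359375), (120.0022964477539, 64.79066467285156), 13.865706443786621)
0.6 [337.9, 116.3, 47.7, 24.7] ((489.4577941894531, 457.9184875488281), (119.4006576538086, 66.98767852783203), 6.50270414352417)
```

No more picture views are available, so I'll check numerically by colour segmentation of case and mat in the side image.

```bash
cat > chk.py <<'E'
from h import *
s=cam("side");i=s["img"].astype(int);o=cv2.imread("pics/side0.png").astype(int)
def rect(m,z,n):
    m=cv2.morphologyEx(m.astype(np.uint8),cv2.MORPH_OPEN,np.ones((3,3),np.uint8));k=max(cv2.findContours(m,0,2)[0],key=cv2.contourArea)[:,0,:]
    w=np.array([onz(s,p,z)[:2] for p in k],np.float32)*1000;q=cv2.minAreaRect(w);print(n,np.round(q[0],1),np.round(q[1],1),round(q[2],1),"px",k.min(0),k.max(0));return q
win=np.zeros(i.shape[:2],bool);win[255:345,325:420]=1
b=(i[...,0]-i[...,2]>25)&win;rect(b,.052,"case top+sides")
g=cv2.GaussianBlur(o.mean(2).astype(np.float32),(0,0),1);print("grey prof",g[300,330:425:4].round().tolist(),g[262:345:4,370].round().tolist())
f=g[285:320,350:395];lv=np.median(f);print(lv)
for th in(6,8,10):rect((np.abs(g-lv)<th)&win,.022,"mat")
print("pred case bottom corners", [proj(s,(x,y,z)).round().tolist() for x,y,z in((.646,.018,.052),(.766,.011,.052),(.763,-.041,.052))])
E
python3 chk.py
```

```text
Traceback (most recent call last):
  File "chk.py", line 7, in <module>
    b=(i[...,0]-i[...,2]>25)&win;rect(b,.052,"case top+sides")
                                 ~~~~^^^^^^^^^^^^^^^^^^^^^^^^^
  File "chk.py", line 4, in rect
    m=cv2.morphologyEx(m.astype(np.uint8),cv2.MORPH_OPEN,np.ones((3,3),np.uint8));k=max(cv2.findContours(m,0,2)[0],key=cv2.contourArea)[:,0,:]
                                                                                    ~~~^^^^^^^^^^^^^^^^^^^^^^^^^^^^^^^^^^^^^^^^^^^^^^^^
ValueError: max() iterable argument is empty
```

```bash
sed -i 's/>25)&win;rect(b,.052,"case top+sides")/>8)\&win;print("b-r",(i[...,0]-i[...,2])[262:345:5,340:412:6].tolist())\ntry: rect(b,.052,"case")\nexcept Exception as e: print(e)/' chk.py; python3 chk.py
```

```text
b-r [[-2, 2, 2, 0, 0, -1, 0, 1, -1, 0, 1, 1], [-1, 1, 3, 1, 0, 0, 0, 0, 0, 0, 3, 2], [-1, 2, 3, 0, 0, 0, -1, 0, 1, -1, 2, 2], [1, 3, 2, 2, 0, 0, 1, 0, 0, 0, 0, 0], [2, 3, 13, 2, 1, 0, -1, -1, 0, 0, 1, -1], [2, 2, 24, 23, 21, 4, 3, 0, 0, -1, 0, 0], [2, 12, 24, 24, 19, 1, 21, 6, 2, 0, 0, 0], [2, 13, 23, 24, 0, -1, -1, 24, 22, 15, 2, 0], [2, 3, 13, 5, 1, -1, -1, 24, 24, 23, 1, 0], [1, 2, 2, 16, 24, 6, 18, 24, 24, 9, 1, 0], [0, -1, 2, 3, 2, 15, 22, 14, 23, 3, 0, 0], [0, -2, 1, -1, 1, 2, 3, 10, 19, 3, 0, 0], [0, 0, 0, 0, 0, 0, 0, 2, 3, 2, -1, -1], [-1, 0, 0, 0, -1, 0, 1, 1, 0, 1, 0, 0], [-1, 0, -1, 0, -1, 0, 1, -1, 0, 0, 0, -1], [-2, -1, 0, -1, 0, 0, -1, -1, 0, 0, 0, 0], [-4, -3, -2, -1, -1, 1, 0, -1, 0, 1, 0, -1]]
case [707.  -14.8] [ 57.8 120.7] 86.8 px [346 282] [396 318]
grey prof [135.0, 159.0, 164.0, 157.0, 157.0, 157.0, 158.0, 158.0, 158.0, 158.0, 158.0, 158.0, 159.0, 157.0, 158.0, 157.0, 158.0, 158.0, 162.0, 172.0, 171.0, 171.0, 171.0, 171.0] [171.0, 171.0, 171.0, 171.0, 171.0, 170.0, 158.0, 158.0, 158.0, 158.0, 158.0, 157.0, 157.0, 158.0, 159.0, 171.0, 170.0, 171.0, 170.0, 171.0, 170.0]
157.77982
mat [709.3 -10.9] [ 83.9 149.9] 86.6 px [337 277] [402 327]
mat [709.4 -11. ] [ 86.7 152.1] 86.6 px [336 277] [403 327]
mat [704.2   3.2] [162.3 166.3] 86.7 px [328 256] [403 328]
pred case bottom corners [[349.0, 280.0], [396.0, 297.0], [389.0, 317.0]]
```

Mat centre (0.7093, −0.0109), yaw −3.4°. Case centre ≈(0.707, −0.012) once the visible side face is allowed for, yaw −3.2°. That is centred within about 2–3 mm, so I'll release and withdraw the way it came in.

```bash
python3 -m inch '0 0 0.2 0 0 0 0.3;0 0 0 0 0 0 -0.3;0 0 0 0 0 0 -0.8;0 0 0 0 0 0 -1;0 0 0 0 0 0 -1;-0.6 0 0.2 0 0 0 -1;-1.5 0.1 0.5 0 0 0 -1;-1.5 0.1 0.6 0 0 0 -1;-1.5 0.1 0.6 0 0 0 -1;-1.5 0.1 0.7 0 0 0 -1'; python3 -m inch '-1.5 0.1 0.7 0.1 2 0 -1;-1.5 0.1 0.8 0.2 3 0 -1;-1.5 0.1 0.8 0.2 3 0 -1;-1.5 0 0.8 0.2 3 0 -1;-1.5 0 1 0.2 3 0 -1;-1.5 0 1 0.2 3 0 -1;-0.5 0 1 0.2 3 0 -1;0 0 0 0 0 0 -1'; python3 chk.py | grep case; python3 to.py .50 0 .25 -3.5 68 -1
python3 - <<'E'
from h import *
r0=cam("side");print([(round(d["conf"],2),d["extent"]) for d in finder.spot_in("side","jar")])
t=cam("top")
E
```

```text
time: 24.37
position: [0.5971, -0.0056, 0.075]
orientation: [-0.666, 0.682, 0.192, 0.231]
contact_force: [0.6, 0.3, -0.3]
width: 0.0853
time: 25.03
position: [0.5035, -0.0022, 0.138]
orientation: [-0.697, 0.705, 0.071, 0.111]
contact_force: [1.5, -0.8, 0.7]
width: 0.0855
case [706.4 -14.9] [ 57.6 120.3] 86.6 px [344 282] [395 318]
pred case bottom corners [[349.0, 280.0], [396.0, 297.0], [389.0, 317.0]]
shift cm [-0.41  0.28 11.3 ] turn deg [-0.2 -7.  -0.1] q [ 0.67  0.6  -1.17  2.22  1.12  0.74  0.25] F [ 0.4 -0.2 -0.7] t 25.08
[(0.32, [319.8, 466.2, 29.9, 27.5])]
```

Still in place after release. Now back to the pull (z≈0.339).

```bash
python3 -m inch '-0.5 0 1 0 -1 0 -1;-0.5 0.1 2 0 -2 0 -1;-0.5 0.1 2.5 -0.1 -2 0 -1;0 0 3 -0.1 -2 0 -1;0 0 3 0 0 0 -1;0 0 3 0 0 0 -1;0 0 3 0 0 0 -1;0 0 2 0 0 0 -1;0 0 0.6 0 0 0 -1;0 0 0 0 0 0 -1'; python3 to.py .585 0 .339 -3.5 65 -1
python3 - <<'E'
from walk import *
chain([((.585,0,.339),-3.5,65,-1),((.585,0,.24),-3.5,65,-1),((.585,0,.147),-3.5,65,-1),((.50,0,.17),-3.5,65,-1)])
E
```

```text
time: 26.07
position: [0.4889, -0.0012, 0.338]
orientation: [-0.689, 0.699, 0.114, 0.155]
contact_force: [0.3, 0.2, -1.1]
width: 0.0853
shift cm [9.61 0.12 0.1 ] turn deg [-0.1 -3.  -0.1] q [ 1.16  0.2  -1.5   2.03  0.49  0.78  0.91] F [ 0.3  0.2 -1.1] t 26.07
(0.585, 0, 0.339) -3.5 65 [ 0.83  0.34 -1.26  1.92  0.68  0.79  0.75] 0.0
(0.585, 0, 0.24) -3.5 65 [ 0.62  0.42 -1.03  2.09  0.95  0.59  0.47] 0.0
(0.585, 0, 0.147) -3.5 65 [ 0.41  0.52 -0.78  2.21  1.42  0.45 -0.01] 0.0
(0.5, 0, 0.17) -3.5 65 [ 0.46  0.37 -0.82  2.37  1.42  0.38 -0.07] 0.0
```

```bash
python3 -m inch '2 0 0 0 -1.5 0 -1;2.5 0 0 0 -1.5 0 -1;2.5 0.1 0 0 0 0 -1;2 0 0.1 0 0 0 -1;0.6 0 0 0 0 0 -1;0 0 0 0 0 0 0;0 0 0 0 0 0 1;0 0 0 0 0 0 1;0 0 0 0 0 0 1;0 0 0 0 0 0 1' 50; python3 -m inch '0 0 0 0 0 0 1;0 0 0 0 0 0 1';  python3 to.py .585 0 .147 -3.5 65 -1
```

```text
time: 26.9
position: [0.5837, 0.0001, 0.3381]
orientation: [-0.687, 0.694, 0.132, 0.172]
contact_force: [0.7, -0.2, 0.0]
width: 0.0257
time: 27.07
position: [0.5839, 0.0004, 0.3382]
orientation: [-0.687, 0.694, 0.132, 0.172]
contact_force: [-4.2, 1.6, 3.3]
width: 0.0153
shift cm [  0.11  -0.04 -19.12] turn deg [-0.2 -0.2 -0.2] q [ 0.83  0.35 -1.27  1.9   0.7   0.83  0.76] F [-4.2  1.6  3.3] t 27.07
```

```bash
python3 -m inch '0 0 -0.6 0 0 0 1;0 0 -1.2 0 0 0 1;0 0 -1.6 0 0 0 1;0 0 -1.6 0 0 0 1;0 0 -1.6 0 0 0 1;0 0 -1.6 0 0 0 1;0 0 -1.6 0 0 0 1;0 0 -1.6 0 0 0 1;0 0 -1.6 0 0 0 1;0 0 -1.2 0 0 0 1'; python3 -m inch '0 0 -0.8 0 0 0 1;0 0 -0.6 0 0 0 1;0 0 -0.5 0 0 0 1;0 0 -0.4 0 0 0 1;0 0 -0.4 0 0 0 1;0 0 -0.4 0 0 0 1;0 0 -0.4 0 0 0 1'; python3 to.py .585 0 .147 -3.5 65 -1
```

```text
time: 27.9
position: [0.5839, 0.0004, 0.195]
orientation: [-0.687, 0.694, 0.132, 0.172]
contact_force: [-1.2, -1.4, 3.3]
width: 0.0155
time: 28.48
position: [0.5839, 0.0003, 0.1607]
orientation: [-0.687, 0.694, 0.132, 0.172]
contact_force: [-5.4, 0.8, 2.6]
width: 0.0155
shift cm [ 0.11 -0.03 -1.37] turn deg [-0.2 -0.2 -0.2] q [ 0.52  0.52 -0.91  2.16  1.28  0.55  0.16] F [-5.4  0.8  2.6] t 28.48
```

Now slow steps to the bottom, watching the force.

```bash
python3 -m inch '0 0 -0.3 0 0 0 1;0 0 -0.3 0 0 0 1;0 0 -0.25 0 0 0 1;0 0 -0.2 0 0 0 1'; python3 -m inch '0 0 -0.2 0 0 0 1'; python3 -m inch '0 0 -0.2 0 0 0 1';python3 -m inch '0 0 -0.15 0 0 0 1'
```

```text
time: 28.82
position: [0.5839, 0.0004, 0.1502]
orientation: [-0.687, 0.694, 0.132, 0.172]
contact_force: [-5.3, -0.3, 3.1]
width: 0.0154
time: 28.9
position: [0.5839, 0.0004, 0.1483]
orientation: [-0.687, 0.694, 0.132, 0.172]
contact_force: [-6.0, 1.5, 3.2]
width: 0.0151
time: 28.98
position: [0.5841, 0.0004, 0.1476]
orientation: [-0.686, 0.694, 0.132, 0.173]
contact_force: [-35.8, -4.3, 59.3]
width: 0.0148
time: 29.07
position: [0.5841, 0.0004, 0.1475]
orientation: [-0.686, 0.694, 0.133, 0.173]
contact_force: [-43.6, -6.3, 72.3]
width: 0.0152
```

The bottom stop is reached at z=0.1475, exactly 0.20 below the upper stop. I'll ease off and release.

```bash
python3 -m inch '0 0 0.15 0 0 0 1;0 0 0 0 0 0 1'; python3 -m inch '0 0 0 0 0 0 0.3;0 0 0 0 0 0 -0.3;0 0 0 0 0 0 -0.8;0 0 0 0 0 0 -1;0 0 0 0 0 0 -1;0 0 0 0 0 0 -1;-0.5 0 0 0 0 0 -1;-1.5 0 0.3 0 0 0 -1;-2 0 0.5 0 0 0 -1;-2 0 1 0 0 0 -1'; python3 -m inch '-1.5 0 1.5 0 2 0 -1;-1 0 2 0 2 0 -1;0 0 2 0 2 0 -1;0 0 2 0 2 0 -1;0 -1 2 0 2 0 -1;0 0 0 0 0 0 -1'; python3 chk.py | grep case
python3 - <<'E'
from h import *
X=np.array([np.cos(np.radians(-3.4)),np.sin(np.radians(-3.4))])
t=cam("top");s=cam("side")
for l in("sash_pull","coaster","mug","clip","eraser","pencil"):
    print(l,[[(round(d["conf"],2),onz(c,d["pixel"],.145 if l=="sash_pull" else 0).round(3)[:2].tolist()) for d in finder.pinpoint(n,l)][:2] for n,c in(("top",t),("side",s))])
a=cv2.imread("pics/side0.png").astype(int);d=np.abs(a-s["img"]).max(2);print("jar diff",d[255:275,395:420].max())
E
python3 to.py .5 0 .25 -3.5 75 -1
```

```text
time: 29.23
position: [0.584, 0.0004, 0.1478]
orientation: [-0.686, 0.694, 0.132, 0.173]
contact_force: [-17.2, -0.3, 23.6]
width: 0.0153
time: 30.07
position: [0.5229, 0.0005, 0.1636]
orientation: [-0.687, 0.693, 0.131, 0.172]
contact_force: [-0.1, -0.2, 0.1]
width: 0.0855
time: 30.57
position: [0.5031, -0.0108, 0.2606]
orientation: [-0.695, 0.706, 0.073, 0.115]
contact_force: [1.8, -0.5, 0.3]
width: 0.0854
case [706.4 -14.7] [ 57.9 120.5] 86.4 px [343 282] [395 318]
pred case bottom corners [[349.0, 280.0], [396.0, 297.0], [389.0, 317.0]]
sash_pull [[(0.86, [0.591, 0.007])], []]
coaster [[(0.59, [0.484, -0.334])], [(0.94, [0.493, -0.341])]]
mug [[(0.72, [0.667, 0.353])], [(0.85, [0.671, 0.367])]]
clip [[(0.54, [0.697, -0.416])], [(0.64, [0.692, -0.411])]]
eraser [[(0.59, [0.422, 0.102])], [(0.59, [0.427, 0.097])]]
pencil [[], [(0.5, [0.691, -0.412]), (0.44, [0.409, -0.092])]]
jar diff 21
shift cm [-0.11  0.99 -0.73] turn deg [ 0.4  0.1 -0.2] q [ 0.81  0.36 -1.21  2.06  0.63  0.8   0.76] F [-0.6 -0.4  0.2] t 31.32
```

```bash
python3 -c "
from station import r
print(r.read_state()['contact_force'],r.finish_job())"
```

```text
the job is handed in; nothing more can be done
[-0.6092646  -0.37206863  0.21868614] None
```

The blue case is lying flat on the grey mat, the front is back down, and I handed the job in at about 31 s on the clock.

- **Raising the front:** It was already about 30 mm up. I raised it to the upper stop, which read 42 N at the wrist, and backed off to about 0.19 m.
- **Placing the case:** I took the rightmost of the four look-alikes. I picked it up, set it on clear desk to the right, and regripped it by its near end with the tool tilted so the gripper fits under the front. I then laid it on the mat and let go.
- **Closing the front:** I lowered it slowly to its bottom stop. The arm pressed to about 72 N at the wrist for a moment there, under the 120 N limit. I eased off before letting go of the pull. The stop came 0.20 m below the upper one, so the front is fully down.

**Last checks:**
- **Case:** It measures about (0.706, −0.012) with yaw −3.5°, against the mat at (0.709, −0.011) and −3.4°. It did not move when I let go or when the front came down.
- **Other things:** The coaster, mug, clip, eraser and pencil read where they were at the start, within the finder's error (the mug up to 13 mm off in the side camera).
- **Less certain:** The finder did not detect the jar. A rough pixel comparison with the start showed only a small difference there (21 of 255). In the last pictures the side camera missed the pull and the top camera missed the pencil. I had used all 12 picture views before placing the case, so these late checks are by numbers only.

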